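# Take the middle pot out of the nest

## Robot

A 6-joint arm with a two-finger parallel gripper is mounted at the origin on the work surface. World frame = base frame: x ahead of the robot, y to its left, z up, the work surface at z = 0. Lengths are in m, angles in rad, forces in N, time in s.
With the tool pointing down it reaches from about 0.25 to 0.775 m from the base axis. Payload 8.9 kg.
Tool frame: the origin (TCP) lies midway between the tips of the shut fingers; the grasp point (between the pads) lies 19 mm behind it; z points along the fingers, y is the direction in which the jaws open and shut (so a half turn about z gives the same grasp; the last joint's range is limited). The gripper opens to 85 mm and grips with 20 to 120 N. Pads are 22 mm wide; open, the fingers measure 114 mm over their backs; the gripper's body (76 mm by 85 mm) begins 54 mm behind the grasp point. The pads swing forward as they close: fully open they stand 13 mm farther back than shut.
Start: joints at [1.148, 0.291, -0.153, 1.127, 0, 1.431], TCP at [0.147, 0.504, 0.231] pointing down, gripper open.
Joint ranges: [-2.52, 2.52], [-0.91, 1.74], [-1.3, 1.37], [-1.96, 2.02], [-1.52, 1.47], [-3.14, 3.14]. Speed limits (rad/s): [2.22, 2.22, 2.79, 3.14, 3.14, 3.14].

## Interface

Orientations are given as [roll, pitch, yaw] about the fixed x, y, z axes, in that order (R = Rz(yaw) Ry(pitch) Rx(roll)).
In Python, from cell import arm gives the robot as it stands.
- The arm moves only by the tool apply_moves, never from a script. Its argument "targets" is text: rows parted by semicolons, each of 5 numbers parted by spaces: the shift along the world's x, y, z each as a share of 0.15 m, from -1 to 1, then the turn about the world's z as a share of 360 degrees, from -1 to 1, then the opening, from -1 (shut) to 1 (fully open). A call has exactly 8 rows; each row is the pose to reach, as a shift and turn from the pose measured when the call began, turning the shorter way round; what a row does not reach only later rows make up. A row lasts 1/10 s, in which the tool goes at most 50 mm and 8.59 degrees, less where a joint would pass 70% of its speed; a pose out of reach is approached as far as the arm can. A call with a number of a shift or a turn outside -1 to 1 is refused whole. A call with a gripper value outside its range is refused whole. The fingers move at their own pace and stop on an object; the grip force is fixed at half the most. Time passes only in rows, so rows that repeat a pose let the fingers close, or fill a call up. It gives the time, the measured TCP pose, the force and the opening at its end, in the units of the state.
- arm.get_obs(): the state, without advancing time (a new reading comes with each control period).
- arm.camera(name): name is "scene" or "top" or "wrist"; returns a dict with "image" (420x560x3 uint8, blue, green, red), "intrinsics" (3x3 intrinsics, pixels), "extrinsics" (4x4, takes a point from camera to world coordinates); the wrist camera has in their place "mount" (4x4, takes a point from camera to tool coordinates, whose origin is the TCP and whose axes are the flange's). Camera axes: x right, y down, z forward; pixel columns grow to the right and rows downward; lengths in m; the calibration is good to about 2 mm. The wrist camera is an equidistant fisheye: a pixel r from the principal point sees the ray r / f radians off the axis. A picture is of the moment at which its call begins: read the wrist's pose just before it. There is no depth.
- arm.hand_in(): hands the job in, once; it reports no verdict.
The state is a dict: "time": time; "joints": joint angles; "dq": joint speeds; "joint_torque": joint torques, N m; "eef_pos": TCP position; "orientation": TCP orientation; "contact_force": force on the tool from outside, world axes, zero at the start; "moment": the same for the moment, N m; "grip_width": finger opening in m.
Only numpy, scipy, OpenCV 4.12 (cv2) and the standard library are available. Lean on these libraries where they do the work, as an engineer would, in place of code of your own. Each camera call takes 0.05 s, during which the arm holds its last target.

## Task

I need the middle one of the three nested pots on the hotplate. Set the glass lid in the middle of the wooden spoon rest, then stand the small pot in the middle of the cork pad, then stand the middle pot centred on the hotplate; after that put the small pot back in the centre of the big pot's floor, and last lay the lid back on the small pot so it sits level and centred, knob up. Set each thing down gently, without dropping it, and leave the big pot, the colander, the painted bowl and the wooden spoon where they are.

Things in the scene. Friction and masses are not known exactly. Their poses are not given: they have to be found in the camera images.
- lid_knob (a point): Loose glass lid (150 g, 94 mm across) on the small pot. Point: centre of its round steel knob (26 mm across, 12 mm up and down from here), on the lid's axis. Glass disc: top 22 mm, underside 27 mm below. Tapered plug under the disc (56 to 46 mm across, 6 mm high) drops into the small pot's mouth; its bottom, on which the lid stands when laid on a flat surface, is 33 mm below. z up.
- small_pot_mid (a point): Loose small aluminium pot (220 g), round, no handles, 80 mm outside diameter, 80 mm high, wall 8 mm thick (mouth 64 mm across), floor 6 mm thick. It stands in the middle pot. This point is on its axis half-way up: rim 40 mm above it, underside 40 mm below. z up along the axis. It can be lifted by pinching the wall at the rim, one finger inside and one outside.
- middle_pot_mid (a point): Loose middle-sized aluminium pot (400 g), round, no handles, 154 mm outside diameter, 92 mm high, wall 8 mm thick (mouth 138 mm across), floor 6 mm thick. It stands in the big pot, holding the small one. This point is on its axis half-way up: rim 46 mm above it, underside 46 mm below. z up. It can be lifted by pinching the wall at the rim.
- big_pot_mid (a point): Large outer aluminium pot (1.3 kg), loose but to be left where it stands, round, 228 mm outside diameter, 104 mm high, wall 8 mm (mouth 212 mm across), floor 6 mm thick. This point is on its axis half-way up: rim 52 mm above it, inner floor 46 mm below. z up.
- spoon_rest: Fixed flat wooden spoon rest: a round disc 108 mm across and 12 mm thick with a thin dark ring line near its edge and a short 30 mm wide tail along its +x, reaching 84 mm from the disc's centre. Origin at the centre of the round disc's underside, flat top 12 mm above it. Side place for the lid.
- cork_pad: Fixed plain round cork pad, 104 mm across, 10 mm thick. Origin at the centre of its underside, top 10 mm above. Side place for the small pot.
- hotplate: Fixed small round electric hotplate: white housing 160 mm across with a dark steel plate 148 mm across on top. Origin at the centre of its underside, plate top 30 mm above. Destination of the middle pot.
- colander: Bystander: loose red plastic colander, 168 mm across, 78 mm high, two loop handles. Origin at the centre of its underside. Not to be moved.
- knot_bowl: Bystander: loose white ceramic bowl with a blue knot band, 140 mm across, 62 mm high. Origin at the centre of its underside. Not to be moved.
- wooden_spoon: Bystander: loose wooden spoon 220 mm long lying flat, long axis along its x. Origin in its middle on the underside. Not to be moved.

How it is judged:
By the outcome, as a careful person would: the job done as asked, in the order asked, and still so for the second after the job is handed in, with the robot touching nothing.
It also fails if it takes over 128 s, if anything falls off the work surface, if the arm or the gripper's body presses on something with over 40 N, if the wrist force passes 120 N, or if a joint passes its speed limit or range.

## Working session

There is one attempt and no reset: what is moved stays moved. The work goes in short steps, Python scripts to look and compute and a tool call to move; the robot and the scene stay as the last step left them, time stands still between calls to the robot, and variables do not carry over. Pictures are saved under pics/ and viewed, and the job is handed in when it is done.

Besides the shell and the picture viewer there is one more tool, called after "Call:" as name(argument=value, ...) on one line, values as JSON. apply_moves: Moves the arm, as the interface text tells. Its arguments: {"type":"object","properties":{"targets":{"type":"string"}},"required":["targets"]}

```bash
mkdir -p pics; cat > h.py <<'E'
import numpy as np, cv2
from cell import arm
def snap(name,fn=None):
    o=arm.get_obs(); c=arm.camera(name)
    if fn: cv2.imwrite('pics/'+fn,c['image'])
    return o,c
E
python3 - <<'E'
from h import *
for n in ['scene','top','wrist']:
    o,c=snap(n,n+'0.png')
    print(n,c['intrinsics'],c.get('extrinsics',c.get('mount')))
    np.savez(n+'0.npz',**{k:v for k,v in c.items()})
print(o)
E
```

```text
scene [[425.07129764   0.         277.30391034]
 [  0.         425.07129764 210.94823143]
 [  0.           0.           1.        ]] [[-0.87722271  0.34914528 -0.32951159  0.87782447]
 [ 0.47998614  0.65167175 -0.58731358  0.6200076 ]
 [ 0.00967563 -0.6733658  -0.73924615  0.86971812]
 [ 0.          0.          0.          1.        ]]
top [[462.23652206   0.         274.80959073]
 [  0.         462.23652206 207.55897065]
 [  0.           0.           1.        ]] [[ 0.00308175 -0.99789416  0.06478997  0.46258445]
 [-0.99993127 -0.00234219  0.01148769 -0.00780379]
 [-0.01131175 -0.06482092 -0.9978328   1.43075699]
 [ 0.          0.          0.          1.        ]]
wrist [[325.1922621   0.        278.0448806]
 [  0.        325.1922621 204.9269975]
 [  0.          0.          1.       ]] [[-6.05076067e-05 -9.65458093e-01 -2.60558376e-01  6.59123092e-02]
 [ 9.99999848e-01  8.43550148e-05 -5.44787051e-04 -6.57326946e-04]
 [ 5.47948473e-04 -2.60558369e-01  9.65457941e-01 -1.42730906e-01]
 [ 0.00000000e+00  0.00000000e+00  0.00000000e+00  1.00000000e+00]]
{'time': 0.1, 'joints': array([ 1.14770495e+00,  2.91226672e-01, -1.54027767e-01,  1.12667162e+00,
        4.83401015e-06,  1.43148437e+00]), 'dq': array([ 8.81345819e-05, -1.29876866e-03,  1.16950037e-03, -6.43848051e-04,
       -9.46912072e-04,  1.26481030e-03]), 'joint_torque': array([ 2.02598130e-03, -5.37978780e+01,  3.31917393e+01,  9.29228001e-03,
       -2.02749670e-04,  1.78755528e-05]), 'eef_pos': array([0.14684062, 0.50366254, 0.23079692]), 'orientation': array([-3.14047454e+00, -1.61664072e-04,  2.85781315e+00]), 'contact_force': array([ 0.06854621,  0.17722476, -0.23656281]), 'moment': array([ 0.05649396,  0.00148889, -0.023156  ]), 'grip_width': 0.08525878301282358}
```

View pics/scene0.png

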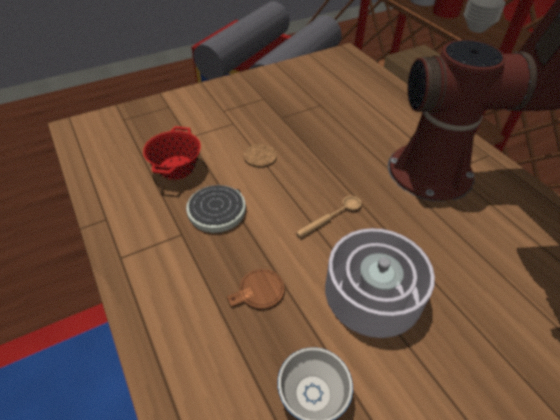

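View pics/top0.png

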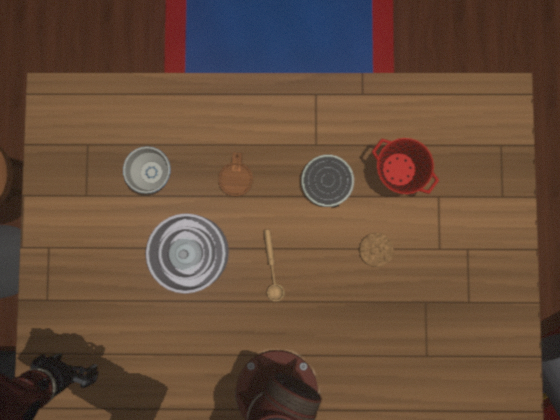

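View pics/wrist0.png

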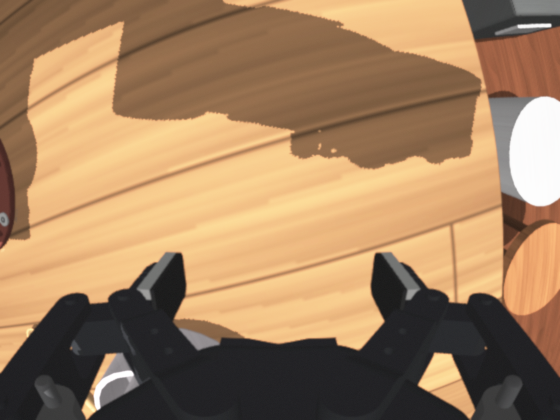

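```bash
cat >> h.py <<'E'
def ray(c,px):
    K=c['intrinsics'];E=c['extrinsics']
    d=np.linalg.inv(K)@np.array([px[0],px[1],1.]); return E[:3,3],E[:3,:3]@d
def onplane(c,px,z):
    o,d=ray(c,px); t=(z-o[2])/d[2]; return o+t*d
def tproj(c,P):
    K=c['intrinsics'];E=c['extrinsics'];q=E[:3,:3].T@(np.asarray(P)-E[:3,3]);q=K@q;return q[:2]/q[2]
E
python3 - <<'E'
from h import *
im=cv2.imread('pics/top0.png')
a=cv2.resize(im[205:305,135:240],None,fx=6,fy=6,interpolation=cv2.INTER_CUBIC)
cv2.imwrite('pics/t_a.png',a)
b=cv2.resize(im[140:290,205:405],None,fx=4,fy=4,interpolation=cv2.INTER_CUBIC)
cv2.imwrite('pics/t_b.png',b)
im=cv2.imread('pics/scene0.png')
b=cv2.resize(im[225:335,315:445],None,fx=5,fy=5,interpolation=cv2.INTER_CUBIC)
cv2.imwrite('pics/s_a.png',b)
E
```

```text
(no output)
```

View pics/t_a.png

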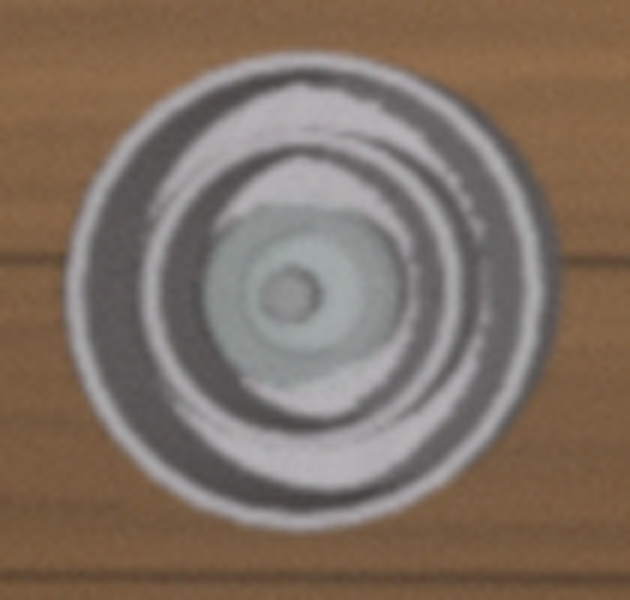

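View pics/t_b.png

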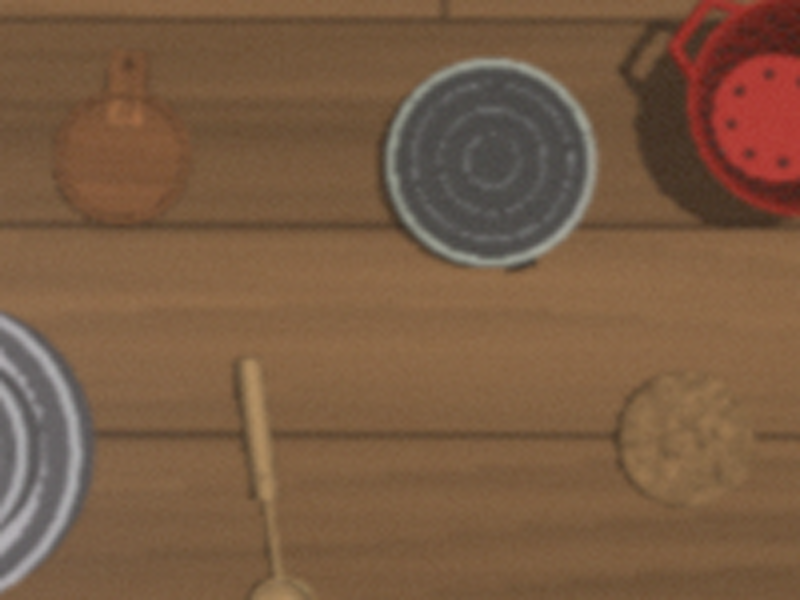

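View pics/s_a.png

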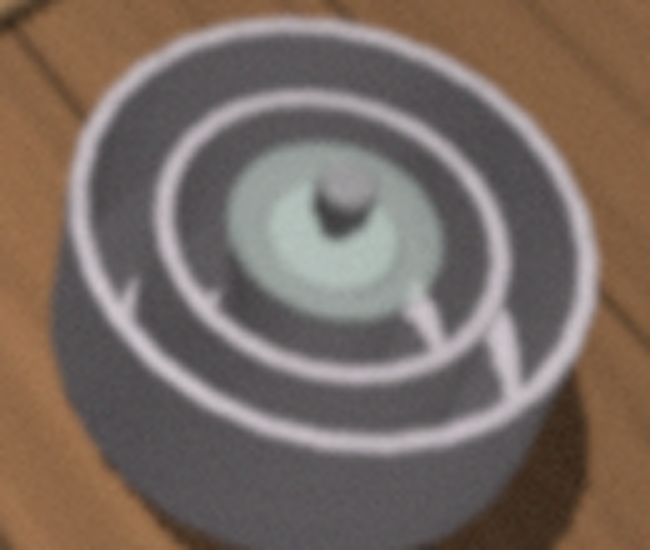

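```bash
cat >> h.py <<'E'
def circ(P):
    P=np.asarray(P)[:,:2]; 
    for _ in range(3):
        A=np.c_[2*P,np.ones(len(P))]; s=np.linalg.lstsq(A,(P**2).sum(1),rcond=None)[0]
        r=np.sqrt(s[2]+s[0]**2+s[1]**2); e=np.abs(np.hypot(*(P-s[:2]).T)-r); P=P[e<2.5*np.median(e)+1e-5]
    return s[:2],r,np.median(e),len(P)
E
cat > m.py <<'E'
from h import *
def fitmask(c,mask,z,seed,hole=False):
    m=cv2.morphologyEx(mask,cv2.MORPH_CLOSE,np.ones((3,3)))
    cs,_=cv2.findContours(m,cv2.RETR_EXTERNAL,cv2.CHAIN_APPROX_NONE)
    best=max((k for k in cs if cv2.pointPolygonTest(k,seed,True)>-8),key=cv2.contourArea)
    p=best[:,0,:].astype(float)
    return circ([onplane(c,q,z) for q in p])
E
python3 - <<'E'
from m import *
c=dict(np.load('top0.npz')); im=c['image']; 
hsv=cv2.cvtColor(im,cv2.COLOR_BGR2HSV); lab=cv2.cvtColor(im,cv2.COLOR_BGR2LAB)
for n,p in dict(table=(300,130),rest=(235,182),cork=(377,250),plate=(345,180),rim=(148,253),spoon=(270,250),tbl2=(430,250)).items():
    print(n,hsv[p[1],p[0]],lab[p[1],p[0]])
# first guess
for n,p,z in [('rest',(235,180),.012),('cork',(377,250),.01),('hot',(328,181),.03),('big',(187,253),.104),('col',(404,167),.078),('bowl',(147,171),.062)]:
    print(n,onplane(c,p,z).round(4), np.hypot(*onplane(c,p,z)[:2]))
grey=((hsv[...,1]<75)).astype(np.uint8)*255
cv2.imwrite('pics/mg.png',grey)
a=lab[...,1]
m2=cv2.normalize(lab[...,1],None,0,255,cv2.NORM_MINMAX); cv2.imwrite('pics/ma.png',lab[...,1]*1)
E
python3 - <<'E'
import cv2,numpy as np
a=cv2.imread('pics/ma.png',0)[140:310,120:420].astype(float); a=np.clip((a-125)*8,0,255)
b=cv2.imread('pics/mg.png',0)[140:310,120:420]
cv2.imwrite('pics/mm.png',cv2.resize(np.vstack([a,b]).astype(np.uint8),None,fx=1.7,fy=1.7))
E
```

```text
table [ 16 122 142] [124 136 153]
rest [ 12 150 124] [ 98 143 152]
cork [ 16 120 140] [123 136 152]
plate [18 17 76] [ 81 128 130]
rim [162   9 141] [146 130 127]
spoon [ 17 112 169] [151 134 155]
tbl2 [ 14 124 119] [103 136 149]
rest [0.6398 0.1319 0.012 ] 0.6532253189460943
cork [ 0.4257 -0.304   0.01  ] 0.5230727223920271
hot [ 0.6349 -0.1534  0.03  ] 0.6532021926818494
big [0.4177 0.2586 0.104 ] 0.4912796007399532
col [ 0.6708 -0.3717  0.078 ] 0.7669400685842876
bowl [0.6602 0.3908 0.062 ] 0.7671680306716702
```

View pics/mm.png

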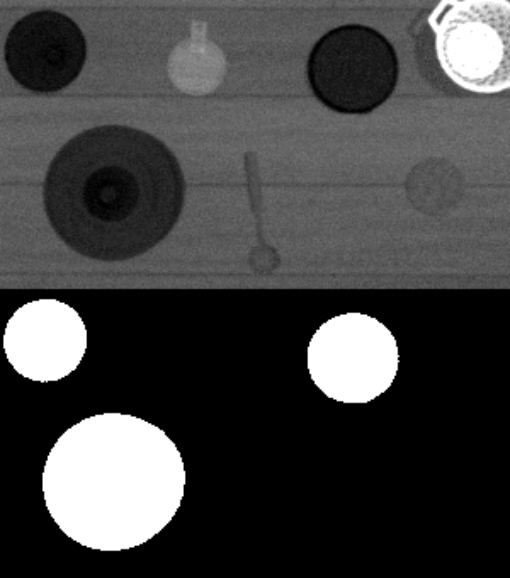

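```bash
cat >> m.py <<'E'
def proj(c,P):
    return tproj(c,P) if 'extrinsics' in c else wproj(c,P)
def ringfit(c,ch,z,cen,r,tol=.012,bright=True,iters=4,n=180,edge=None,deg=None):
    """centre of a ring of known radius: peak (or strongest edge: edge=+1 brighter outward, -1 darker) along radii"""
    ch=cv2.GaussianBlur(ch.astype(np.float32),(0,0),.7); cen=np.array(cen,float)
    for _ in range(iters):
        rr=np.linspace(r-tol,r+tol,49); pts=[]
        for th in (np.linspace(0,2*np.pi,n,endpoint=False) if deg is None else np.radians(np.arange(deg[0],deg[1],2))):
            W=np.c_[cen[0]+rr*np.cos(th),cen[1]+rr*np.sin(th),np.full(49,z)]
            uv=np.array([proj(c,w) for w in W],np.float32)
            v=cv2.remap(ch,uv[:,0][None],uv[:,1][None],cv2.INTER_LINEAR,borderMode=cv2.BORDER_CONSTANT,borderValue=0)[0]
            if edge: v=np.gradient(v)*edge
            elif not bright: v=-v
            k=int(np.argmax(v))
            if 0<k<48: pts.append(W[k])
        cn,R,e,nn=circ(pts); cen=cn
    return cn.round(4),round(R,4),round(e,4),nn
E
cat > t1.py <<'E'
from m import *
c=dict(np.load('top0.npz')); im=c['image']; 
lab=cv2.cvtColor(im,cv2.COLOR_BGR2LAB); hsv=cv2.cvtColor(im,cv2.COLOR_BGR2HSV)
print('rest',ringfit(c,lab[...,1],.012,(.64,.132),.054,edge=-1))
print('cork',ringfit(c,lab[...,1],.010,(.4257,-.304),.052,edge=1))
print('hot housing',ringfit(c,hsv[...,1],.025,(.635,-.153),.080,edge=1))
print('hot plate',ringfit(c,lab[...,0],.03,(.635,-.153),.074,edge=1))
print('big',ringfit(c,lab[...,0],.104,(.4177,.2586),.110))
print('mid',ringfit(c,lab[...,0],.098,(.4177,.2586),.073))
s=dict(np.load('scene0.npz')); ls=cv2.cvtColor(s['image'],cv2.COLOR_BGR2LAB); hs=cv2.cvtColor(s['image'],cv2.COLOR_BGR2HSV)
print('scene')
print('rest',ringfit(s,ls[...,1],.012,(.64,.132),.054,edge=-1))
print('cork',ringfit(s,ls[...,1],.010,(.4257,-.304),.052,edge=1))
print('hot plate',ringfit(s,ls[...,0],.03,(.635,-.153),.074,edge=1))
print('big',ringfit(s,ls[...,0],.104,(.4177,.2586),.110))
print('mid',ringfit(s,ls[...,0],.098,(.4177,.2586),.073))
print('knob top', onplane(c,(135+290/6,205+295/6),.125), onplane(s,(315+347/5,225+188/5),.123))
E
python3 t1.py
```

```text
rest (array([0.6447, 0.131 ]), np.float64(0.0531), np.float64(0.0007), 138)
cork (array([ 0.428 , -0.2988]), np.float64(0.0529), np.float64(0.0007), 123)
hot housing (array([ 0.6381, -0.1513]), np.float64(0.0814), np.float64(0.0005), 152)
hot plate (array([ 0.6381, -0.1515]), np.float64(0.0722), np.float64(0.0004), 151)
big (array([0.4184, 0.264 ]), np.float64(0.1095), np.float64(0.0005), 163)
mid (array([0.4105, 0.2632]), np.float64(0.075), np.float64(0.0025), 130)
scene
rest (array([0.6448, 0.1336]), np.float64(0.053), np.float64(0.0007), 145)
cork (array([ 0.4311, -0.2926]), np.float64(0.0547), np.float64(0.0011), 107)
hot plate (array([ 0.639 , -0.1482]), np.float64(0.0726), np.float64(0.0005), 137)
big (array([0.4192, 0.2652]), np.float64(0.1092), np.float64(0.0002), 126)
mid (array([0.4191, 0.2675]), np.float64(0.0725), np.float64(0.0005), 158)
knob top [0.41510588 0.26469805 0.125     ] [0.41435805 0.26682589 0.123     ]
```

Call:
apply_moves(targets="0.1 -0.1 0 0.01 0.2; 0.2 -0.2 0 0.02 0.2; 0.35 -0.35 0 0.03 0.2; 0.5 -0.45 0 0.045 0.2; 0.65 -0.58 0 0.045 0.2; 0.8 -0.7 0 0.045 0.2; 0.9 -0.8 0 0.045 0.2; 0.9 -0.8 0 0.045 0.2")

```text
time: 0.95
eef_pos: [0.2833, 0.3823, 0.2307]
orientation: [-3.14, -0.0, 3.138]
contact_force: [-0.3, -0.0, -0.3]
grip_width: 0.0515
```

Call:
apply_moves(targets="0.1 -0.1 0 0 0.2; 0.2 -0.2 0 0 0.2; 0.35 -0.3 0 0 0.2; 0.5 -0.4 0 0 0.2; 0.65 -0.55 0 0 0.2; 0.8 -0.7 0 0 0.2; 0.88 -0.79 0 0 0.2; 0.88 -0.79 0 0 0.2")

```text
time: 1.75
eef_pos: [0.4162, 0.2629, 0.2305]
orientation: [-3.14, -0.0, 3.136]
contact_force: [-0.0, -0.0, 0.5]
grip_width: 0.0514
```

```bash
cat >> h.py <<'E'
from scipy.spatial.transform import Rotation as Ro
def wcam(fn=None):
    o=arm.get_obs(); c=arm.camera('wrist'); T=np.eye(4); T[:3,:3]=Ro.from_euler('xyz',o['orientation']).as_matrix(); T[:3,3]=o['eef_pos']
    c['W']=T@c['mount']
    if fn: cv2.imwrite('pics/'+fn,c['image'])
    return o,c
def wproj(c,P):
    K=c['intrinsics'];E=c['W'];q=E[:3,:3].T@(np.asarray(P)-E[:3,3]); rho=np.hypot(q[0],q[1]); th=np.arctan2(rho,q[2]); s=th*K[0,0]/max(rho,1e-9)
    return np.array([K[0,2]+q[0]*s,K[1,2]+q[1]*s])
def wonplane(c,px,z):
    K=c['intrinsics'];E=c['W'];d=np.array([px[0]-K[0,2],px[1]-K[1,2]]);r=np.hypot(*d);th=r/K[0,0]
    v=np.array([*(d/max(r,1e-9)*np.sin(th)),np.cos(th)]);v=E[:3,:3]@v;t=(z-E[2,3])/v[2];return E[:3,3]+t*v
def st():
    o=arm.get_obs(); print('t',round(o['time'],2),'pos',o['eef_pos'].round(4),'ori',o['orientation'].round(4),'F',o['contact_force'].round(2),'M',o['moment'].round(3),'w',round(o['grip_width'],4),'j',o['joints'].round(2)); return o
E
python3 - <<'E'
from m import *
st()
o,c=wcam('w1.png')
np.savez('w1.npz',**c)
E
```

```text
t 1.75 pos [0.4162 0.2629 0.2305] ori [-3.1397e+00 -1.0000e-04  3.1355e+00] F [-0.01 -0.02  0.5 ] M [ 0.064  0.043 -0.011] w 0.0514 j [ 0.42  0.23 -0.24  1.1  -0.    0.42]
```

View pics/w1.png

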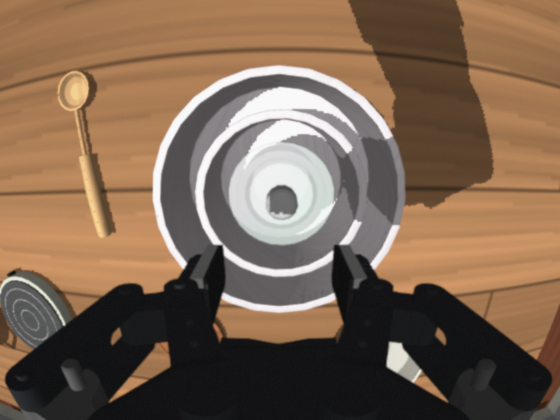

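```bash
python3 - <<'E'
from m import *
c=dict(np.load('w1.npz')); im=c['image']; lab=cv2.cvtColor(im,cv2.COLOR_BGR2LAB); hsv=cv2.cvtColor(im,cv2.COLOR_BGR2HSV)
d=(5,175) # deg restrict? world angle; camera on -x side
print('big in',ringfit(c,lab[...,0],.104,(.418,.264),.110))
print('mid',ringfit(c,lab[...,0],.098,(.418,.265),.073))
print('lid a',ringfit(c,lab[...,1],.0945,(.416,.265),.047,edge=1))
for p in [(250,200),(300,150),(282,203),(345,200),(310,230),(240,235)]: print(p,hsv[p[1],p[0]],lab[p[1],p[0]],wonplane(c,p,.119).round(4))
print(proj(c,(.416,.265,.131)),proj(c,(.416,.265,.119)),proj(c,(.416,.265,.097)))
cv2.imwrite('pics/w1z.png',cv2.resize(im[130:260,215:350],None,fx=4.4,fy=4.4,interpolation=cv2.INTER_CUBIC))
E
```

```text
big in (array([0.4179, 0.2617]), np.float64(0.1088), np.float64(0.0002), 132)
mid (array([0.4174, 0.2637]), np.float64(0.0723), np.float64(0.0002), 104)
lid a (array([0.4161, 0.2642]), np.float64(0.0472), np.float64(0.0002), 163)
(250, 200) [ 90   2 216] [220 127 128] [0.4144 0.2393 0.119 ]
(300, 150) [ 83   5 209] [213 126 128] [0.3742 0.2794 0.119 ]
(282, 203) [  0   2 108] [116 129 128] [0.417  0.2651 0.119 ]
(345, 200) [165   8 127] [133 130 127] [0.4148 0.3167 0.119 ]
(310, 230) [ 72  12 217] [219 123 130] [0.4404 0.2883 0.119 ]
(240, 235) [170   8  92] [ 97 129 128] [0.4445 0.2299 0.119 ]
[281.9857157  205.65231871] [281.8476702  201.75232626] [281.62314464 195.4316947 ]
```

View pics/w1z.png

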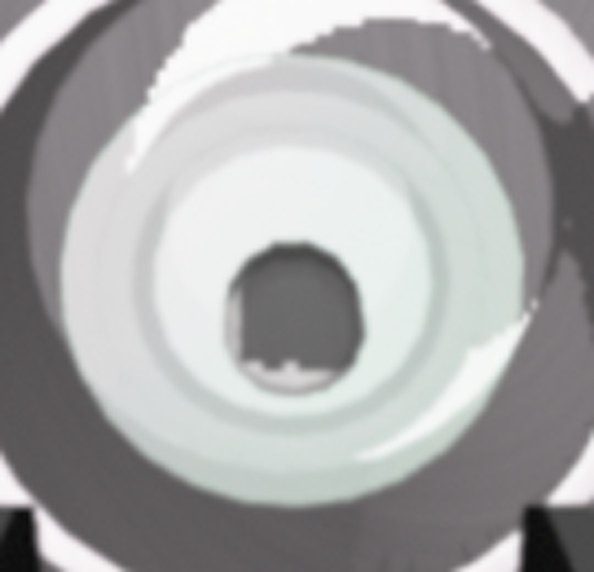

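```bash
python3 - <<'E'
from m import *
c=dict(np.load('w1.npz')); c2=dict(c); c2['W']=c['mount']
for b in [0,4,8,12]:
    print(b,[wproj(c2,(x,y,-b/1000)).round(0) for x in(.011,-.011) for y in (-.0257,.0257)])
im=c['image']; cv2.imwrite('pics/w1f.png',cv2.resize(im[230:390,150:400],None,fx=3.2,fy=3.2,interpolation=cv2.INTER_CUBIC))
E
```

```text
0 [array([225., 239.]), array([334., 239.]), array([228., 280.]), array([331., 280.])]
4 [array([224., 242.]), array([335., 242.]), array([227., 284.]), array([332., 283.])]
8 [array([223., 245.]), array([337., 245.]), array([226., 288.]), array([333., 287.])]
12 [array([221., 248.]), array([338., 248.]), array([224., 292.]), array([335., 292.])]
```

View pics/w1f.png

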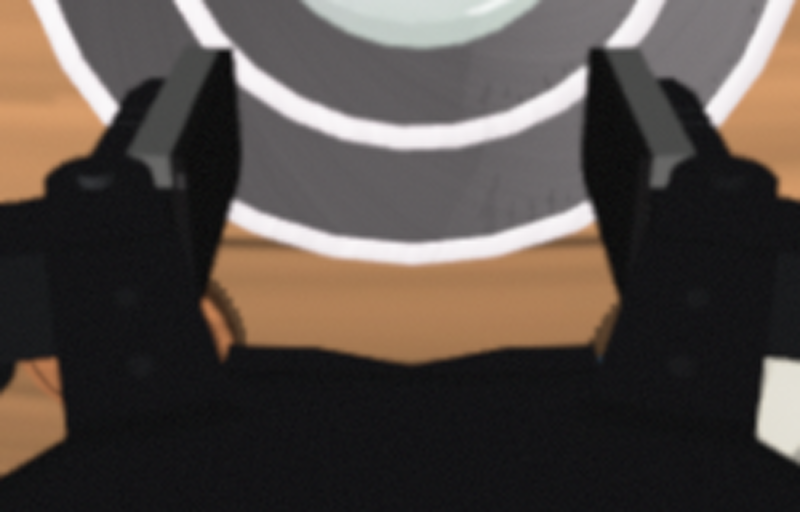

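Call:
apply_moves(targets="0 0.01 -0.1 0.001 0.2; 0 0.01 -0.2 0.001 0.2; 0 0.01 -0.35 0.001 0.2; 0 0.01 -0.5 0.001 0.2; 0 0.01 -0.65 0.001 0.2; 0 0.01 -0.75 0.001 0.2; 0 0.01 -0.8 0.001 0.2; 0 0.01 -0.8 0.001 0.2")

```text
time: 2.6
eef_pos: [0.414, 0.2657, 0.1098]
orientation: [-3.14, -0.002, -3.139]
contact_force: [-0.1, -0.4, 0.6]
grip_width: 0.0515
```

```bash
python3 - <<'E'
from m import *
st()
o,c=wcam('w2.png')
E
```

```text
t 2.6 pos [0.414  0.2657 0.1098] ori [-3.1395e+00 -2.3000e-03 -3.1395e+00] F [-0.11 -0.37  0.64] M [-0.031 -0.015 -0.017] w 0.0515 j [ 0.42  0.34 -0.43  0.8  -0.    0.42]
```

View pics/w2.png

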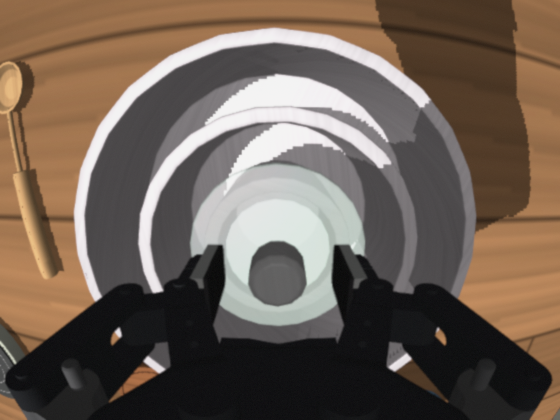

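Call:
apply_moves(targets="0.01 -0.01 -0.03 0 0.2; 0.01 -0.01 -0.06 0 0.2; 0.01 -0.01 -0.075 0 0.2; 0.01 -0.01 -0.075 0 -0.2; 0.01 -0.01 -0.075 0 -0.5; 0.01 -0.01 -0.075 0 -1; 0.01 -0.01 -0.075 0 -1; 0.01 -0.01 -0.075 0 -1")

```text
time: 3.45
eef_pos: [0.4164, 0.2644, 0.0995]
orientation: [-3.14, -0.001, -3.14]
contact_force: [0.3, -0.0, 0.4]
grip_width: 0.0242
```

```bash
python3 - <<'E'
from m import *
st()
o,c=wcam('w3.png')
E
```

```text
t 3.45 pos [0.4164 0.2644 0.0995] ori [-3.1402e+00 -7.0000e-04 -3.1397e+00] F [ 0.29 -0.01  0.44] M [-0.003 -0.051 -0.012] w 0.0242 j [ 0.42  0.35 -0.44  0.78 -0.    0.42]
```

View pics/w3.png

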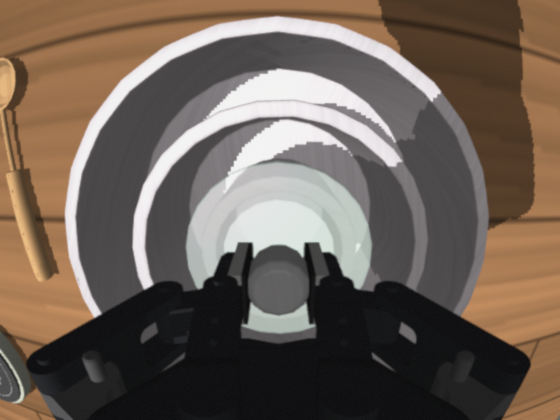

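Call:
apply_moves(targets="0 0 0.03 0 -1; 0 0 0.08 0 -1; 0 0 0.16 0 -1; 0 0 0.26 0 -1; 0 0 0.38 0 -1; 0 0 0.5 0 -1; 0 0 0.55 0 -1; 0 0 0.55 0 -1")

```text
time: 4.3
eef_pos: [0.417, 0.2646, 0.183]
orientation: [-3.141, 0.001, -3.14]
contact_force: [-0.1, -0.5, -1.9]
grip_width: 0.0239
```

```bash
python3 - <<'E'
from m import *
st()
o,c=wcam('w4.png')
np.savez('w4.npz',**c)
lab=cv2.cvtColor(c['image'],cv2.COLOR_BGR2LAB)
print('mid',ringfit(c,lab[...,0],.098,(.418,.264),.073))
print('small',ringfit(c,lab[...,0],.092,(.418,.264),.036))
E
```

```text
t 4.3 pos [0.417  0.2646 0.183 ] ori [-3.1409e+00  1.1000e-03 -3.1397e+00] F [-0.1  -0.54 -1.93] M [0.029 0.046 0.031] w 0.0239 j [ 0.42  0.27 -0.32  0.98 -0.    0.42]
mid (array([0.4162, 0.2641]), np.float64(0.0725), np.float64(0.0008), 87)
small (array([0.409 , 0.2669]), np.float64(0.0404), np.float64(0.0019), 113)
```

View pics/w4.png

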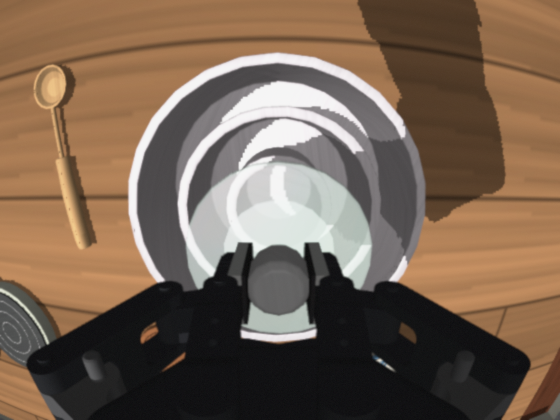

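Call:
apply_moves(targets="0.1 -0.06 0 0 -1; 0.22 -0.12 0 0 -1; 0.35 -0.2 0 0 -1; 0.5 -0.3 0 0 -1; 0.65 -0.4 0 0 -1; 0.8 -0.5 0 0 -1; 0.9 -0.55 0 0 -1; 0.95 -0.6 0 0 -1")

```text
time: 5.15
eef_pos: [0.5611, 0.1724, 0.181]
orientation: [-3.14, -0.001, 3.142]
contact_force: [-1.4, 0.1, -1.9]
grip_width: 0.0243
```

Call:
apply_moves(targets="0.1 -0.03 0 0 -1; 0.22 -0.08 0 0 -1; 0.35 -0.12 0 0 -1; 0.5 -0.17 0 0 -1; 0.65 -0.2 0 0 -1; 0.75 -0.23 0 0 -1; 0.82 -0.25 0 0 -1; 0.82 -0.25 0 0 -1")

```text
time: 5.95
eef_pos: [0.6851, 0.1336, 0.1798]
orientation: [-3.14, -0.001, 3.141]
contact_force: [-0.5, -0.8, -2.9]
grip_width: 0.0241
```

```bash
python3 - <<'E'
from m import *
st()
o,c=wcam('w5.png')
np.savez('w5.npz',**c)
lab=cv2.cvtColor(c['image'],cv2.COLOR_BGR2LAB)
print('rest',ringfit(c,lab[...,1],.012,(.6447,.1325),.054,edge=-1), proj(c,(.6447,.1325,.012)))
E
```

```text
t 5.95 pos [0.6851 0.1336 0.1798] ori [-3.1396e+00 -1.4000e-03  3.1406e+00] F [-0.48 -0.8  -2.91] M [ 0.021 -0.013 -0.024] w 0.0241 j [ 0.09  0.66  0.31  1.22 -0.    0.09]
rest (array([0.6441, 0.1296]), np.float64(0.0528), np.float64(0.0002), 131) [277.9914261  146.38042221]
```

View pics/w5.png

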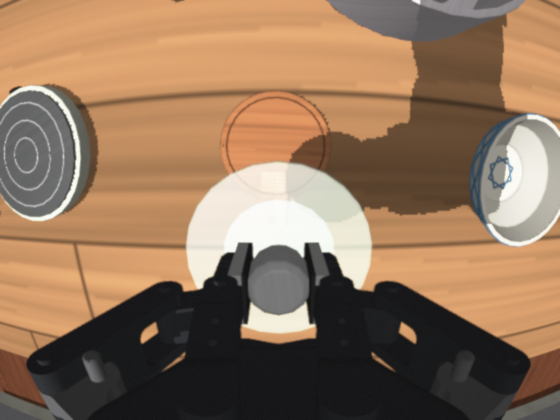

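Call:
apply_moves(targets="-0.08 0 -0.05 0 -1; -0.18 -0.02 -0.15 0 -1; -0.271 -0.02 -0.3 0 -1; -0.271 -0.02 -0.45 0 -1; -0.271 -0.02 -0.6 0 -1; -0.271 -0.02 -0.75 0 -1; -0.271 -0.02 -0.85 0 -1; -0.271 -0.02 -0.9 0 -1")

```text
time: 6.8
eef_pos: [0.6418, 0.1311, 0.0434]
orientation: [-3.14, -0.005, 3.141]
contact_force: [-0.4, -0.1, -1.2]
grip_width: 0.0241
```

```bash
python3 - <<'E'
from m import *
st()
o,c=wcam('w6.png')
o,c=snap('scene','s6.png')
E
```

```text
t 6.8 pos [0.6418 0.1311 0.0434] ori [-3.1396 -0.0047  3.1413] F [-0.35 -0.06 -1.18] M [ 0.037 -0.014  0.017] w 0.0241 j [ 0.09  0.68 -0.03  0.86 -0.    0.09]
```

View pics/s6.png

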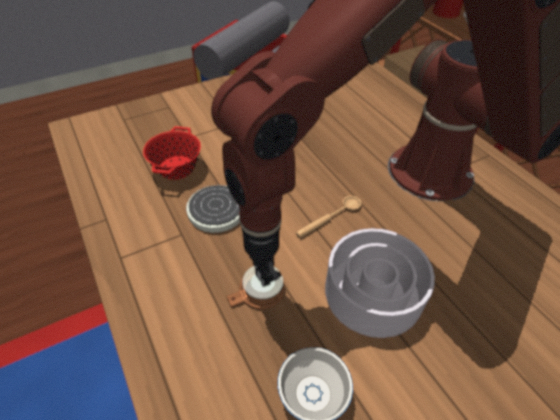

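View pics/w6.png

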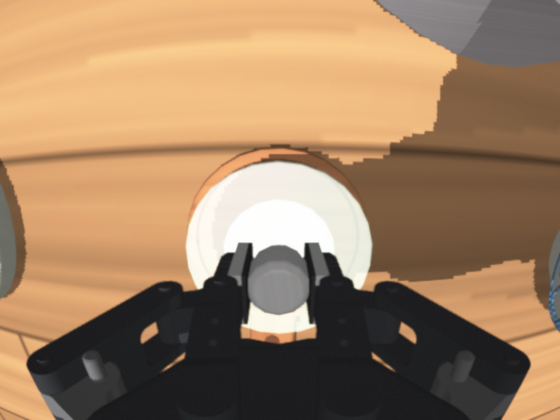

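Call:
apply_moves(targets="0.018 0 -0.02 0 -1; 0.018 0 -0.04 0 -1; 0.018 0 -0.06 0 -1; 0.018 0 -0.08 0 -1; 0.018 0 -0.09 0 -1; 0.018 0 -0.1 0 -1; 0.018 0 -0.1 0 -1; 0.018 0 -0.1 0 -1")

```text
time: 7.7
eef_pos: [0.6451, 0.1311, 0.0291]
orientation: [-3.14, -0.004, 3.141]
contact_force: [-0.4, 0.6, -2.5]
grip_width: 0.0238
```

```bash
python3 - <<'E'
from m import *
st()
E
```

```text
t 7.7 pos [0.6451 0.1311 0.0291] ori [-3.1397 -0.004   3.1411] F [-0.39  0.56 -2.51] M [ 0.013 -0.054 -0.016] w 0.0238 j [ 0.09  0.7  -0.03  0.84 -0.    0.09]
```

Call:
apply_moves(targets="0 0 -0.005 0 -1; 0 0 -0.01 0 -1; 0 0 -0.015 0 -1; 0 0 -0.02 0 -1; 0 0 -0.023 0 -1; 0 0 -0.026 0 -1; 0 0 -0.026 0 -1; 0 0 -0.026 0 -1")

```text
time: 8.5
eef_pos: [0.6451, 0.1311, 0.0255]
orientation: [-3.14, -0.004, 3.141]
contact_force: [-1.9, 0.2, 3.6]
grip_width: 0.0242
```

Call:
apply_moves(targets="0 0 0 0 -0.35; 0 0 0 0 -0.25; 0 0 0 0 0; 0 0 0 0 0.2; 0 0 0.02 0 0.2; 0 0 0.1 0 0.2; 0 0 0.25 0 0.2; 0 0 0.45 0 0.2")

```text
time: 9.3
eef_pos: [0.6443, 0.131, 0.0936]
orientation: [-3.14, -0.006, 3.141]
contact_force: [0.6, -0.0, 0.1]
grip_width: 0.0513
```

Call:
apply_moves(targets="0.05 0.02 0.15 0 0.2; 0.1 0.05 0.35 0 0.2; 0.2 0.1 0.55 0 0.2; 0.3 0.1 0.7 0 0.2; 0.3 0.1 0.7 0 0.2; 0.3 0.1 0.7 0 0.2; 0.3 0.1 0.7 0 0.2; 0.3 0.1 0.7 0 0.2")

```text
time: 10.1
eef_pos: [0.6883, 0.1459, 0.1976]
orientation: [-3.139, -0.008, 3.141]
contact_force: [0.4, 0.5, -0.2]
grip_width: 0.0512
```

```bash
python3 - <<'E'
from m import *
st()
o,c=wcam('w7.png')
np.savez('w7.npz',**c)
lab=cv2.cvtColor(c['image'],cv2.COLOR_BGR2LAB)
print('rest',ringfit(c,lab[...,1],.012,(.6447,.1325),.054,edge=-1,tol=.006), proj(c,(.6447,.1325,.012)))
print('lid',ringfit(c,lab[...,1],.0205,(.645,.131),.047,edge=1,tol=.005))
E
```

```text
t 10.1 pos [0.6883 0.1459 0.1976] ori [-3.1393 -0.0077  3.1411] F [ 0.38  0.47 -0.24] M [0.057 0.026 0.021] w 0.0512 j [ 0.11  0.67  0.37  1.28 -0.    0.11]
rest (array([0.6442, 0.1294]), np.float64(0.0533), np.float64(0.0002), 139) [265.9182709  142.95076723]
lid (array([0.6448, 0.1306]), np.float64(0.0473), np.float64(0.0001), 159)
```

View pics/w7.png

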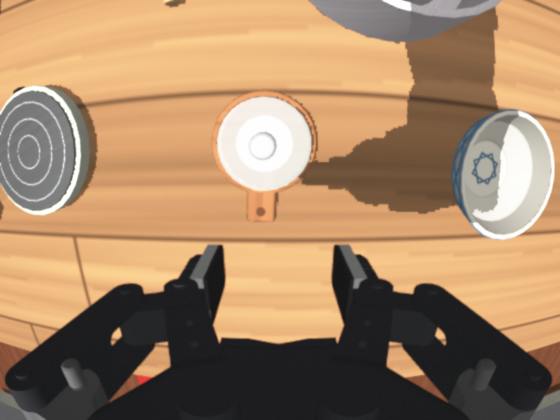

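Call:
apply_moves(targets="-0.08 0.05 0 0 -0.4; -0.2 0.1 0 0 -0.4; -0.35 0.18 0 0 -0.4; -0.5 0.25 0 0 -0.4; -0.65 0.32 0 0 -0.4; -0.8 0.4 0 0 -0.4; -0.9 0.48 0 0 -0.4; -0.98 0.5 0 0 -0.4")

```text
time: 10.95
eef_pos: [0.5397, 0.2218, 0.1975]
orientation: [-3.14, -0.008, -3.141]
contact_force: [-0.3, -0.5, 0.4]
grip_width: 0.0258
```

Call:
apply_moves(targets="-0.1 0.05 0 0 -0.4; -0.22 0.1 0 0 -0.4; -0.35 0.15 0 0 -0.4; -0.45 0.2 0 0 -0.4; -0.5 0.25 0 0 -0.4; -0.55 0.28 0 0 -0.4; -0.55 0.28 0 0 -0.4; -0.55 0.28 0 0 -0.4")

```text
time: 11.75
eef_pos: [0.4577, 0.2639, 0.1975]
orientation: [-3.139, -0.008, -3.141]
contact_force: [0.0, 0.2, -0.6]
grip_width: 0.0255
```

```bash
python3 - <<'E'
from m import *
st()
o,c=wcam('w8.png')
np.savez('w8.npz',**c)
lab=cv2.cvtColor(c['image'],cv2.COLOR_BGR2LAB)
print('mid',ringfit(c,lab[...,0],.098,(.418,.264),.073,tol=.008))
print('small',ringfit(c,lab[...,0],.092,(.418,.264),.036,tol=.008))
print('big',ringfit(c,lab[...,0],.104,(.418,.264),.110,tol=.008))
E
```

```text
t 11.75 pos [0.4577 0.2639 0.1975] ori [-3.1394 -0.0078 -3.1407] F [ 0.03  0.15 -0.63] M [-0.059  0.006 -0.019] w 0.0255 j [ 0.38  0.32 -0.2   1.06  0.    0.38]
mid (array([0.4174, 0.2638]), np.float64(0.072), np.float64(0.0003), 112)
small (array([0.4162, 0.263 ]), np.float64(0.0353), np.float64(0.0002), 107)
big (array([0.4181, 0.2618]), np.float64(0.1085), np.float64(0.0002), 95)
```

View pics/w8.png

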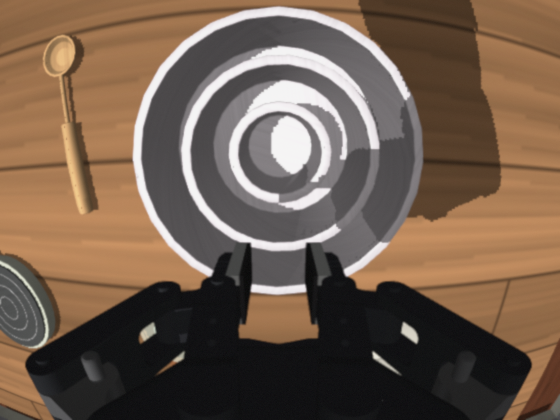

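```bash
python3 - <<'E'
from m import *
c=dict(np.load('w8.npz')); c2=dict(c); c2['W']=c['mount']
for p in [(170,285),(205,285),(30,358),(35,375),(92,368),(120,310),(240,243),(218,283)]:
    print(p,[(z,*wonplane(c2,p,z)[:2].round(3)) for z in (-.02,-.04,-.06,-.08)])
cv2.imwrite('pics/w8f.png',cv2.resize(c['image'][230:420,0:300],None,fx=2.6,fy=2.6))
E
```

```text
(170, 285) [(-0.02, np.float64(-0.004), np.float64(-0.049)), (-0.04, np.float64(0.007), np.float64(-0.041)), (-0.06, np.float64(0.019), np.float64(-0.033)), (-0.08, np.float64(0.03), np.float64(-0.025))]
(205, 285) [(-0.02, np.float64(-0.003), np.float64(-0.033)), (-0.04, np.float64(0.008), np.float64(-0.027)), (-0.06, np.float64(0.019), np.float64(-0.022)), (-0.08, np.float64(0.031), np.float64(-0.017))]
(30, 358) [(-0.02, np.float64(-0.072), np.float64(-0.165)), (-0.04, np.float64(-0.05), np.float64(-0.138)), (-0.06, np.float64(-0.027), np.float64(-0.112)), (-0.08, np.float64(-0.005), np.float64(-0.085))]
(35, 375) [(-0.02, np.float64(-0.089), np.float64(-0.169)), (-0.04, np.float64(-0.064), np.float64(-0.142)), (-0.06, np.float64(-0.038), np.float64(-0.114)), (-0.08, np.float64(-0.013), np.float64(-0.087))]
(92, 368) [(-0.02, np.float64(-0.066), np.float64(-0.11)), (-0.04, np.float64(-0.045), np.float64(-0.092)), (-0.06, np.float64(-0.023), np.float64(-0.075)), (-0.08, np.float64(-0.002), np.float64(-0.057))]
(120, 310) [(-0.02, np.float64(-0.02), np.float64(-0.078)), (-0.04, np.float64(-0.006), np.float64(-0.066)), (-0.06, np.float64(0.008), np.float64(-0.053)), (-0.08, np.float64(0.022), np.float64(-0.04))]
(240, 243) [(-0.02, np.float64(0.017), np.float64(-0.016)), (-0.04, np.float64(0.025), np.float64(-0.014)), (-0.06, np.float64(0.033), np.float64(-0.011)), (-0.08, np.float64(0.041), np.float64(-0.009))]
(218, 283) [(-0.02, np.float64(-0.002), np.float64(-0.027)), (-0.04, np.float64(0.009), np.float64(-0.022)), (-0.06, np.float64(0.02), np.float64(-0.018)), (-0.08, np.float64(0.031), np.float64(-0.014))]
```

View pics/w8f.png

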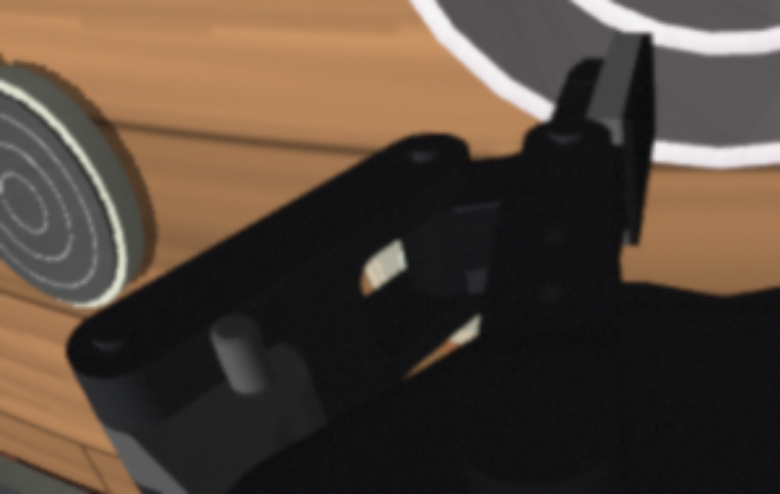

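Call:
apply_moves(targets="-0.08 -0.06 -0.1 0 -0.48; -0.16 -0.14 -0.25 0 -0.48; -0.23 -0.2 -0.4 0 -0.48; -0.277 -0.246 -0.5 0 -0.48; -0.277 -0.246 -0.55 0 -0.48; -0.277 -0.246 -0.58 0 -0.48; -0.277 -0.246 -0.58 0 -0.48; -0.277 -0.246 -0.58 0 -0.48")

```text
time: 12.6
eef_pos: [0.4172, 0.2272, 0.111]
orientation: [-3.14, -0.007, -3.141]
contact_force: [0.4, 0.5, -0.1]
grip_width: 0.0222
```

```bash
python3 - <<'E'
from m import *
st()
o,c=wcam('w9.png')
np.savez('w9.npz',**c)
lab=cv2.cvtColor(c['image'],cv2.COLOR_BGR2LAB)
print('mid',ringfit(c,lab[...,0],.098,(.418,.264),.073,tol=.008))
print('small',ringfit(c,lab[...,0],.092,(.416,.263),.036,tol=.008))
E
```

```text
t 12.6 pos [0.4172 0.2272 0.111 ] ori [-3.1399 -0.0068 -3.1411] F [ 0.39  0.52 -0.14] M [ 0.044  0.01  -0.008] w 0.0222 j [ 0.34  0.31 -0.47  0.8   0.    0.34]
mid (array([0.4145, 0.2637]), np.float64(0.073), np.float64(0.0014), 119)
small (array([0.4152, 0.2628]), np.float64(0.0362), np.float64(0.0006), 106)
```

View pics/w9.png

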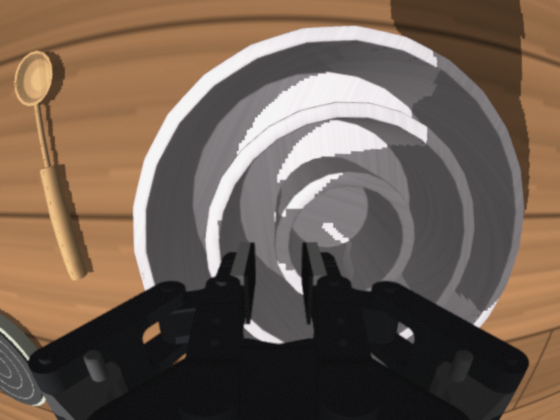

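Call:
apply_moves(targets="-0.01 0 -0.04 0 -0.48; -0.01 0 -0.09 0 -0.48; -0.01 0 -0.14 0 -0.48; -0.01 0 -0.19 0 -0.48; -0.01 0 -0.24 0 -0.48; -0.01 0 -0.28 0 -0.48; -0.01 0 -0.3 0 -0.48; -0.01 0 -0.3 0 -0.48")

```text
time: 13.45
eef_pos: [0.4153, 0.2271, 0.0656]
orientation: [-3.14, -0.007, -3.141]
contact_force: [0.3, 0.2, -0.2]
grip_width: 0.0224
```

```bash
python3 - <<'E'
from m import *
st()
o,c=wcam('w10.png')
o,c=snap('scene','s10.png')
cv2.imwrite('pics/s10z.png',cv2.resize(c['image'][180:340,290:460],None,fx=3.6,fy=3.6))
E
```

```text
t 13.45 pos [0.4153 0.2271 0.0656] ori [-3.1396 -0.0075 -3.141 ] F [ 0.31  0.24 -0.16] M [ 0.014  0.034 -0.02 ] w 0.0224 j [ 0.35  0.37 -0.53  0.68  0.    0.34]
```

View pics/w10.png

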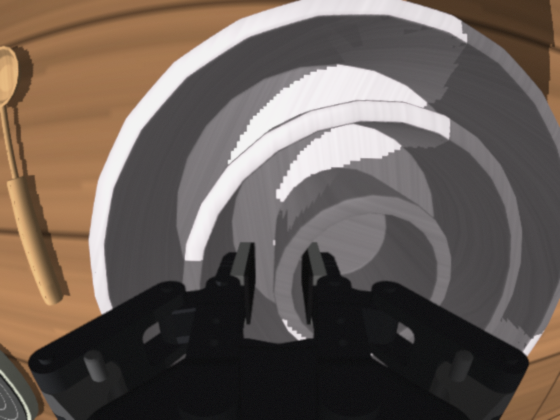

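View pics/s10z.png

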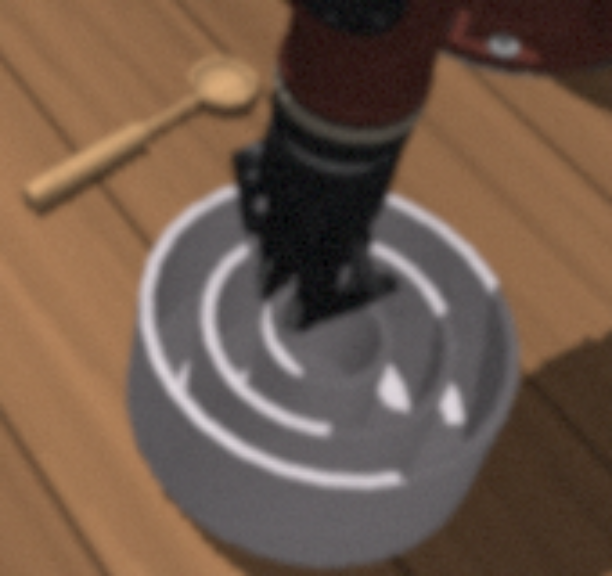

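Call:
apply_moves(targets="0 0 0 0 -0.6; 0 0 0 0 -0.7; 0 0 0 0 -0.8; 0 0 0 0 -0.9; 0 0 0 0 -1; 0 0 0 0 -1; 0 0 0 0 -1; 0 0 0 0 -1")

```text
time: 14.35
eef_pos: [0.4162, 0.2279, 0.0666]
orientation: [-3.141, -0.006, -3.141]
contact_force: [-1.2, 4.2, 6.0]
grip_width: 0.0089
```

Call:
apply_moves(targets="0 0 0.02 0 -1; 0 0 0.05 0 -1; 0 0 0.1 0 -1; 0 0 0.16 0 -1; 0 0 0.24 0 -1; 0 0 0.32 0 -1; 0 0 0.38 0 -1; 0 0 0.38 0 -1")

```text
time: 15.15
eef_pos: [0.4171, 0.2281, 0.1251]
orientation: [3.141, -0.003, -3.141]
contact_force: [-0.3, 0.3, -2.5]
grip_width: 0.0088
```

```bash
python3 - <<'E'
from m import *
st()
o,c=wcam('w11.png')
E
```

```text
t 15.15 pos [0.4171 0.2281 0.1251] ori [ 3.1412 -0.0032 -3.1408] F [-0.27  0.27 -2.47] M [-0.046 -0.085 -0.014] w 0.0088 j [ 0.35  0.29 -0.45  0.83  0.    0.34]
```

View pics/w11.png

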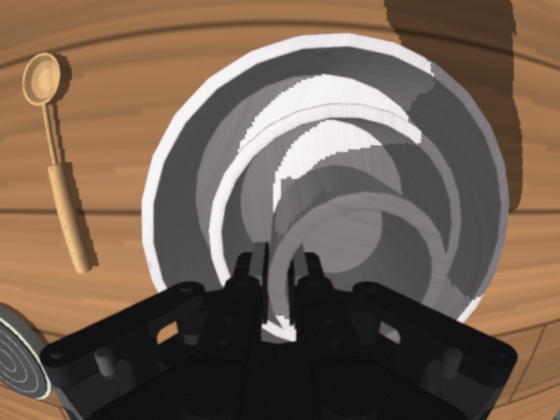

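Call:
apply_moves(targets="0 0 0.06 0 -1; 0 0 0.14 0 -1; 0 0 0.24 0 -1; 0 -0.04 0.34 0 -1; 0 -0.12 0.42 0 -1; 0 -0.24 0.43 0 -1; 0 -0.36 0.43 0 -1; 0 -0.48 0.43 0 -1")

```text
time: 16.0
eef_pos: [0.4164, 0.1548, 0.189]
orientation: [-3.141, -0.004, -3.141]
contact_force: [-1.2, 0.1, -2.6]
grip_width: 0.0091
```

Call:
apply_moves(targets="0.02 -0.15 0 0 -1; 0.05 -0.3 0 0 -1; 0.05 -0.45 0 0 -1; 0.08 -0.6 0 0 -1; 0.1 -0.75 0 0 -1; 0.12 -0.88 0 0 -1; 0.12 -0.95 0 0 -1; 0.12 -1 0 0 -1")

```text
time: 16.8
eef_pos: [0.434, 0.0039, 0.189]
orientation: [-3.141, -0.005, 3.141]
contact_force: [-0.1, 0.9, -1.7]
grip_width: 0.0085
```

Call:
apply_moves(targets="0.02 -0.15 0 0 -1; 0.05 -0.3 0 0 -1; 0.05 -0.45 0 0 -1; 0.08 -0.6 0 0 -1; 0.1 -0.75 0 0 -1; 0.12 -0.85 0 0 -1; 0.12 -0.9 0 0 -1; 0.12 -0.9 0 0 -1")

```text
time: 17.6
eef_pos: [0.4519, -0.1313, 0.1889]
orientation: [3.141, -0.005, 3.141]
contact_force: [-1.3, 0.2, -2.7]
grip_width: 0.0087
```

```bash
python3 - <<'E'
from m import *
st()
o,c=wcam('w12.png')
np.savez('w12.npz',**c)
lab=cv2.cvtColor(c['image'],cv2.COLOR_BGR2LAB)
print('cork',ringfit(c,lab[...,1],.010,(.429,-.298),.052,edge=1), proj(c,(.429,-.298,.01)))
E
```

```text
t 17.6 pos [ 0.4519 -0.1313  0.1889] ori [ 3.1415 -0.0052  3.1406] F [-1.33  0.21 -2.68] M [-0.01  -0.019 -0.007] w 0.0087 j [-0.44  0.22 -0.36  0.99 -0.   -0.44]
cork (array([ 0.4273, -0.3044]), np.float64(0.0506), np.float64(0.0004), 107) [124.06758583 166.89394133]
```

View pics/w12.png

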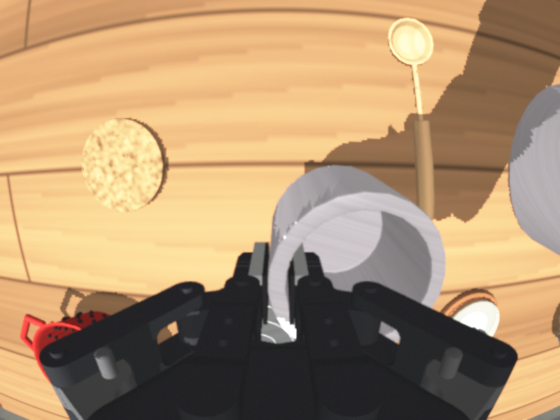

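Call:
apply_moves(targets="0.03 -0.1 0 0 -1; 0.06 -0.22 0 0 -1; 0.1 -0.36 0 0 -1; 0.14 -0.5 0 0 -1; 0.18 -0.62 0 0 -1; 0.2 -0.72 0 0 -1; 0.22 -0.78 0 0 -1; 0.22 -0.78 0 0 -1")

```text
time: 18.45
eef_pos: [0.485, -0.2489, 0.1886]
orientation: [3.141, -0.005, 3.14]
contact_force: [-0.1, -0.0, -2.9]
grip_width: 0.0088
```

```bash
python3 - <<'E'
from m import *
st()
o,c=wcam('w13.png')
np.savez('w13.npz',**c)
lab=cv2.cvtColor(c['image'],cv2.COLOR_BGR2LAB);hsv=cv2.cvtColor(c['image'],cv2.COLOR_BGR2HSV)
for z in (.01,):
  for n,ch in dict(a=lab[...,1],L=lab[...,0],S=hsv[...,1],b=lab[...,2]).items():
    for e in (1,-1): print(n,e,ringfit(c,ch,z,(.429,-.3),.052,edge=e,tol=.008))
t=dict(np.load('top0.npz'));lt=cv2.cvtColor(t['image'],cv2.COLOR_BGR2LAB);ht=cv2.cvtColor(t['image'],cv2.COLOR_BGR2HSV)
for n,ch in dict(a=lt[...,1],L=lt[...,0],S=ht[...,1],b=lt[...,2]).items():
    for e in (1,-1): print('top',n,e,ringfit(t,ch,.01,(.429,-.3),.052,edge=e,tol=.008))
E
```

```text
t 18.45 pos [ 0.485  -0.2489  0.1886] ori [ 3.1413 -0.0054  3.14  ] F [-0.09 -0.01 -2.94] M [-0.066 -0.005 -0.006] w 0.0088 j [-0.61  0.36 -0.17  1.05 -0.   -0.61]
a 1 (array([ 0.4275, -0.3046]), np.float64(0.0509), np.float64(0.0002), 124)
a -1 (array([ 0.4268, -0.2996]), np.float64(0.0507), np.float64(0.0006), 96)
L 1 (array([ 0.4269, -0.3002]), np.float64(0.0506), np.float64(0.0003), 74)
L -1 (array([ 0.4274, -0.3041]), np.float64(0.0509), np.float64(0.0003), 123)
S 1 (array([ 0.4275, -0.3045]), np.float64(0.0507), np.float64(0.0003), 128)
S -1 (array([ 0.4267, -0.2994]), np.float64(0.0505), np.float64(0.0004), 88)
b 1 (array([ 0.4269, -0.3006]), np.float64(0.0506), np.float64(0.0003), 83)
b -1 (array([ 0.4263, -0.3011]), np.float64(0.0486), np.float64(0.0006), 99)
top a 1 (array([ 0.428 , -0.2988]), np.float64(0.0531), np.float64(0.0009), 127)
top a -1 (array([ 0.4314, -0.3106]), np.float64(0.0538), np.float64(0.0032), 148)
top L 1 (array([ 0.4278, -0.296 ]), np.float64(0.0522), np.float64(0.0014), 118)
top L -1 (array([ 0.4275, -0.3026]), np.float64(0.0497), np.float64(0.0009), 137)
top S 1 (array([ 0.4277, -0.299 ]), np.float64(0.0519), np.float64(0.0014), 123)
top S -1 (array([ 0.4395, -0.2999]), np.float64(0.0531), np.float64(0.0029), 145)
top b 1 (array([ 0.4279, -0.2943]), np.float64(0.0509), np.float64(0.0011), 117)
top b -1 (array([ 0.4269, -0.3025]), np.float64(0.0499), np.float64(0.0012), 121)
```

View pics/w13.png

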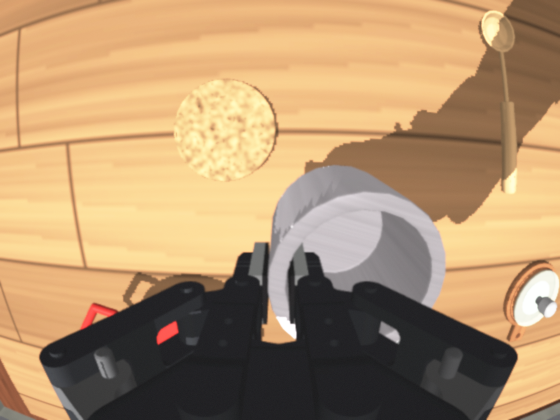

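```bash
python3 - <<'E'
from m import *
c=dict(np.load('w13.npz')); lab=cv2.cvtColor(c['image'],cv2.COLOR_BGR2LAB)
zr=.1886+.0254
print(proj(c,(.485,-.213,zr)))
# bright rim outer edge against dark side (upper part)
for n,ch in dict(L=lab[...,0],).items():
  for e,r in ((None,.036),(-1,.040),(-1,.032),(1,.032)):
    print(n,e,ringfit(c,ch,zr,(.485,-.2134),r,edge=e,tol=.005,deg=(90,270)))
cv2.imwrite('pics/w13z.png',cv2.resize(c['image'][150:350,230:470],None,fx=3.2,fy=3.2))
E
```

```text
[365.14056989 283.79276865]
L None (array([ 0.4839, -0.2161]), np.float64(0.0356), np.float64(0.0011), 68)
L -1 (array([ 0.4848, -0.2148]), np.float64(0.0393), np.float64(0.0001), 54)
L -1 (array([ 0.4778, -0.2109]), np.float64(0.0318), np.float64(0.0004), 46)
L 1 (array([ 0.4837, -0.2148]), np.float64(0.0317), np.float64(0.0003), 74)
```

View pics/w13z.png

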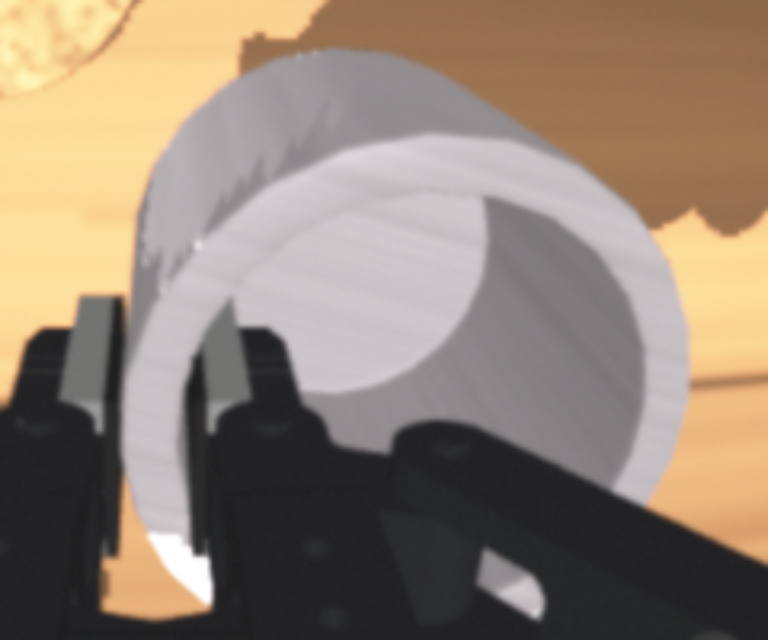

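Call:
apply_moves(targets="-0.06 -0.1 0 0 -1; -0.14 -0.22 -0.05 0 -1; -0.22 -0.36 -0.15 0 -1; -0.3 -0.48 -0.28 0 -1; -0.37 -0.58 -0.42 0 -1; -0.377 -0.598 -0.55 0 -1; -0.377 -0.598 -0.62 0 -1; -0.377 -0.598 -0.64 0 -1")

```text
time: 19.3
eef_pos: [0.4277, -0.3363, 0.0918]
orientation: [3.139, -0.007, 3.141]
contact_force: [-0.5, -0.6, -2.2]
grip_width: 0.0087
```

```bash
python3 - <<'E'
from m import *
st()
E
```

```text
t 19.3 pos [ 0.4277 -0.3363  0.0918] ori [ 3.1391 -0.007   3.1411] F [-0.49 -0.56 -2.23] M [-0.064  0.037  0.004] w 0.0087 j [-0.8   0.45 -0.31  0.82 -0.   -0.8 ]
```

Call:
apply_moves(targets="0.006 -0.015 -0.03 0 -1; 0.006 -0.015 -0.06 0 -1; 0.006 -0.015 -0.09 0 -1; 0.006 -0.015 -0.115 0 -1; 0.006 -0.015 -0.135 0 -1; 0.006 -0.015 -0.15 0 -1; 0.006 -0.015 -0.157 0 -1; 0.006 -0.015 -0.157 0 -1")

```text
time: 20.1
eef_pos: [0.4286, -0.3386, 0.0682]
orientation: [3.139, -0.007, 3.141]
contact_force: [-0.8, -0.2, -2.0]
grip_width: 0.0087
```

```bash
python3 - <<'E'
from m import *
st()
E
```

```text
t 20.1 pos [ 0.4286 -0.3386  0.0682] ori [ 3.1389 -0.007   3.141 ] F [-0.81 -0.2  -1.98] M [-0.084 -0.06  -0.01 ] w 0.0087 j [-0.8   0.48 -0.33  0.77 -0.   -0.8 ]
```

Call:
apply_moves(targets="0 0 -0.005 0 -1; 0 0 -0.009 0 -1; 0 0 -0.013 0 -1; 0 0 -0.017 0 -1; 0 0 -0.02 0 -1; 0 0 -0.023 0 -1; 0 0 -0.025 0 -1; 0 0 -0.025 0 -1")

```text
time: 20.9
eef_pos: [0.4286, -0.3387, 0.0647]
orientation: [3.139, -0.007, 3.141]
contact_force: [-1.7, 0.5, 3.6]
grip_width: 0.0089
```

Call:
apply_moves(targets="0 0 0 0 -0.8; 0 0 0 0 -0.7; 0 0 0 0 -0.6; 0 0 0 0 -0.48; 0 0 0 0 -0.48; 0 0 0.04 0 -0.48; 0 0 0.12 0 -0.48; 0 0 0.25 0 -0.48")

```text
time: 21.7
eef_pos: [0.4282, -0.3383, 0.1027]
orientation: [3.138, -0.008, 3.141]
contact_force: [0.5, 0.6, 0.0]
grip_width: 0.0225
```

Call:
apply_moves(targets="0.02 0.03 0.15 0 -0.48; 0.08 0.06 0.32 0 -0.48; 0.16 0.1 0.48 0 -0.48; 0.24 0.15 0.6 0 -0.48; 0.32 0.2 0.66 0 -0.48; 0.36 0.24 0.66 0 -0.48; 0.36 0.24 0.66 0 -0.48; 0.36 0.24 0.66 0 -0.48")

```text
time: 22.5
eef_pos: [0.4816, -0.302, 0.2012]
orientation: [3.138, -0.009, 3.141]
contact_force: [-0.3, 0.0, -0.3]
grip_width: 0.022
```

```bash
python3 - <<'E'
from m import *
st()
o,c=wcam('w14.png')
np.savez('w14.npz',**c)
lab=cv2.cvtColor(c['image'],cv2.COLOR_BGR2LAB)
print('cork',ringfit(c,lab[...,1],.010,(.4275,-.3035),.052,edge=1,tol=.006))
print('small',ringfit(c,lab[...,0],.090,(.4275,-.3035),.036,tol=.006))
E
```

```text
t 22.5 pos [ 0.4816 -0.302   0.2012] ori [ 3.1378 -0.0089  3.1413] F [-0.31  0.01 -0.28] M [-0.026  0.019 -0.058] w 0.022 j [-0.69  0.4  -0.08  1.1  -0.   -0.69]
cork (array([ 0.4313, -0.3047]), np.float64(0.0528), np.float64(0.0007), 174)
small (array([ 0.4286, -0.3042]), np.float64(0.0355), np.float64(0.0001), 125)
```

View pics/w14.png

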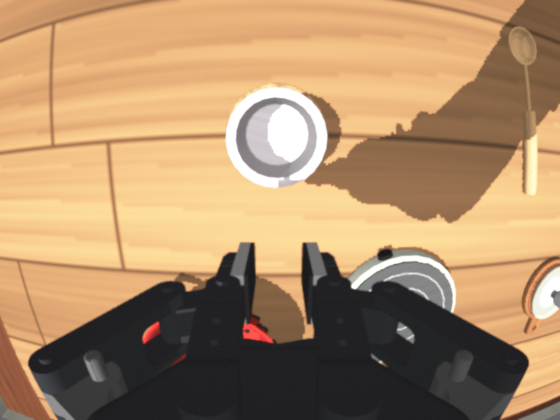

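Call:
apply_moves(targets="0 0.1 0 0 -0.48; 0 0.22 0 0 -0.48; 0 0.38 0 0 -0.48; -0.05 0.54 0 0 -0.48; -0.05 0.7 0 0 -0.48; -0.08 0.86 0 0 -0.48; -0.08 1 0 0 -0.48; -0.08 1 0 0 -0.48")

```text
time: 23.35
eef_pos: [0.4684, -0.149, 0.2011]
orientation: [3.137, -0.01, -3.14]
contact_force: [0.1, -0.6, -0.0]
grip_width: 0.0222
```

Call:
apply_moves(targets="0 0.16 0 0 -0.48; 0 0.32 0 0 -0.48; 0 0.48 0 0 -0.48; -0.05 0.64 0 0 -0.48; -0.05 0.8 0 0 -0.48; -0.08 0.94 0 0 -0.48; -0.08 1 0 0 -0.48; -0.08 1 0 0 -0.48")

```text
time: 24.15
eef_pos: [0.4563, 0.0017, 0.2011]
orientation: [3.137, -0.01, -3.138]
contact_force: [0.7, -0.4, -0.4]
grip_width: 0.0221
```

Call:
apply_moves(targets="0 0.16 0 0 -0.48; 0 0.32 0 0 -0.48; 0 0.48 0 0 -0.48; -0.02 0.64 0 0 -0.48; -0.04 0.8 0 0 -0.48; -0.04 0.94 0 0 -0.48; -0.04 1 0 0 -0.48; -0.04 1 0 0 -0.48")

```text
time: 24.95
eef_pos: [0.4506, 0.1518, 0.201]
orientation: [3.137, -0.009, -3.137]
contact_force: [0.7, -0.1, 0.8]
grip_width: 0.0221
```

```bash
python3 - <<'E'
from m import *
st()
E
```

```text
t 24.95 pos [0.4506 0.1518 0.201 ] ori [ 3.1368 -0.0095 -3.1373] F [ 0.74 -0.08  0.83] M [-0.071 -0.017 -0.01 ] w 0.0221 j [ 0.17  0.22 -0.33  1.03  0.01  0.16]
```

Call:
apply_moves(targets="0 0.14 0 0 -0.48; 0 0.3 0 0 -0.48; 0 0.46 0 0 -0.48; 0 0.62 0 0 -0.48; 0 0.76 0 -0.001 -0.48; 0 0.86 0 -0.001 -0.48; 0 0.9 0 -0.001 -0.48; 0 0.9 0 -0.001 -0.48")

```text
time: 25.75
eef_pos: [0.4508, 0.2865, 0.2009]
orientation: [3.137, -0.01, 3.14]
contact_force: [-0.7, 0.2, 0.7]
grip_width: 0.0223
```

```bash
python3 - <<'E'
from m import *
st()
o,c=wcam('w15.png')
np.savez('w15.npz',**c)
lab=cv2.cvtColor(c['image'],cv2.COLOR_BGR2LAB)
print('mid',ringfit(c,lab[...,0],.098,(.418,.264),.073,tol=.008))
print('big',ringfit(c,lab[...,0],.104,(.418,.264),.110,tol=.008))
E
```

```text
t 25.75 pos [0.4508 0.2865 0.2009] ori [ 3.1373 -0.0096  3.14  ] F [-0.67  0.18  0.68] M [-0.017 -0.033  0.009] w 0.0223 j [ 0.42  0.33 -0.18  1.07  0.01  0.43]
mid (array([0.4174, 0.2639]), np.float64(0.072), np.float64(0.0003), 104)
big (array([0.4181, 0.2618]), np.float64(0.1084), np.float64(0.0002), 131)
```

View pics/w15.png

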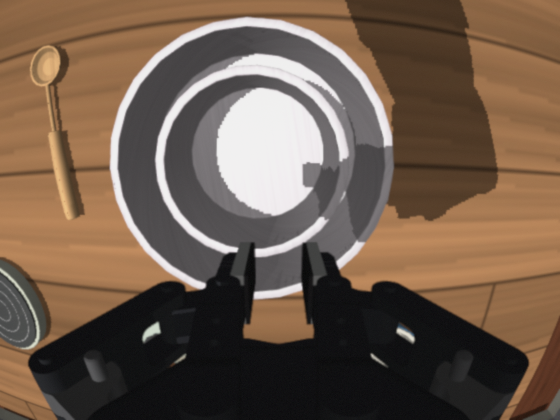

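Call:
apply_moves(targets="-0.06 0.1 -0.08 0 -0.48; -0.12 0.2 -0.2 0 -0.48; -0.18 0.28 -0.34 0 -0.48; -0.22 0.34 -0.46 0 -0.48; -0.22 0.34 -0.54 0 -0.48; -0.22 0.34 -0.573 0 -0.48; -0.22 0.34 -0.573 0 -0.48; -0.22 0.34 -0.573 0 -0.48")

```text
time: 26.6
eef_pos: [0.4186, 0.3367, 0.1156]
orientation: [3.137, -0.009, 3.139]
contact_force: [-0.2, 0.5, -1.2]
grip_width: 0.0222
```

```bash
python3 - <<'E'
from m import *
st()
o,c=wcam('w16.png')
np.savez('w16.npz',**c)
lab=cv2.cvtColor(c['image'],cv2.COLOR_BGR2LAB)
print('mid',ringfit(c,lab[...,0],.098,(.418,.264),.073,tol=.008))
E
```

```text
t 26.6 pos [0.4186 0.3367 0.1156] ori [ 3.137  -0.0088  3.1387] F [-0.16  0.48 -1.22] M [ 0.041 -0.002  0.024] w 0.0222 j [ 0.54  0.41 -0.3   0.86  0.01  0.54]
mid (array([0.4179, 0.2639]), np.float64(0.0712), np.float64(0.0003), 89)
```

View pics/w16.png

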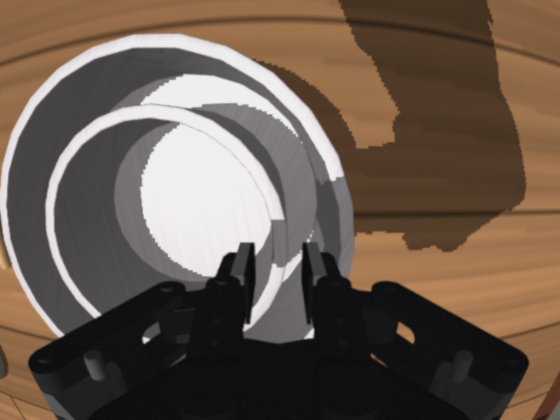

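Call:
apply_moves(targets="-0.005 0.005 -0.04 0 -0.48; -0.005 0.005 -0.09 0 -0.48; -0.005 0.005 -0.14 0 -0.48; -0.005 0.005 -0.19 0 -0.48; -0.005 0.005 -0.24 0 -0.48; -0.005 0.005 -0.28 0 -0.48; -0.005 0.005 -0.31 0 -0.48; -0.005 0.005 -0.31 0 -0.48")

```text
time: 27.45
eef_pos: [0.4175, 0.3374, 0.0686]
orientation: [3.137, -0.009, 3.139]
contact_force: [-0.1, 0.9, -0.3]
grip_width: 0.0219
```

Call:
apply_moves(targets="0 0 0 0 -0.6; 0 0 0 0 -0.7; 0 0 0 0 -0.8; 0 0 0 0 -0.9; 0 0 0 0 -1; 0 0 0 0 -1; 0 0 0 0 -1; 0 0 0 0 -1")

```text
time: 28.25
eef_pos: [0.4181, 0.3375, 0.0689]
orientation: [3.137, -0.008, 3.139]
contact_force: [3.0, -1.2, 4.3]
grip_width: 0.0074
```

```bash
python3 - <<'E'
from m import *
st()
o,c=wcam('w17.png')
E
```

```text
t 28.25 pos [0.4181 0.3375 0.0689] ori [ 3.1371 -0.0083  3.1388] F [ 2.96 -1.22  4.31] M [-0.38  -0.567  0.317] w 0.0074 j [ 0.54  0.46 -0.36  0.75  0.01  0.54]
```

View pics/w17.png

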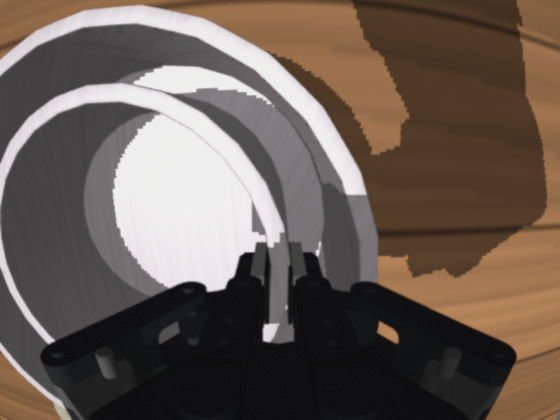

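Call:
apply_moves(targets="0 0 0.02 0 -1; 0 0 0.04 0 -1; 0 0 0.08 0 -1; 0 0 0.13 0 -1; 0 0 0.19 0 -1; 0 0 0.25 0 -1; 0 0 0.3 0 -1; 0 0 0.3 0 -1")

```text
time: 29.1
eef_pos: [0.4188, 0.338, 0.1153]
orientation: [3.136, -0.006, 3.139]
contact_force: [-0.4, -0.4, -6.4]
grip_width: 0.0074
```

```bash
python3 - <<'E'
from m import *
st()
o,c=wcam('w18.png')
o,c=snap('scene','s18.png')
E
```

```text
t 29.1 pos [0.4188 0.338  0.1153] ori [ 3.136  -0.0065  3.1388] F [-0.4  -0.37 -6.35] M [ 0.302 -0.062 -0.022] w 0.0074 j [ 0.54  0.41 -0.3   0.86  0.01  0.54]
```

View pics/w18.png

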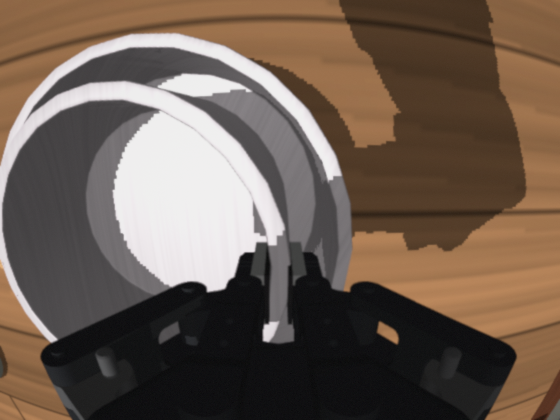

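View pics/s18.png

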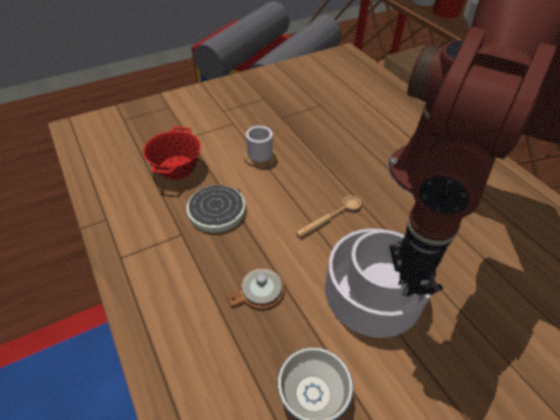

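Call:
apply_moves(targets="0 0 0.05 0 -1; 0 0 0.12 0 -1; 0 0 0.2 0 -1; 0 0 0.29 0 -1; 0 0 0.38 0 -1; 0 0 0.46 0 -1; 0 0 0.5 0 -1; 0 0 0.5 0 -1")

```text
time: 30.0
eef_pos: [0.4186, 0.3379, 0.1901]
orientation: [3.136, -0.007, 3.139]
contact_force: [-0.0, -0.4, -5.3]
grip_width: 0.0078
```

```bash
python3 - <<'E'
from m import *
st()
for f in ('w5','w7'):
    c=dict(np.load(f+'.npz')); lab=cv2.cvtColor(c['image'],cv2.COLOR_BGR2LAB)
    print(f,'hot',ringfit(c,lab[...,0],.030,(.638,-.1505),.074,edge=1,tol=.009))
t=dict(np.load('top0.npz'));lt=cv2.cvtColor(t['image'],cv2.COLOR_BGR2LAB)
print(ringfit(t,lt[...,1],.025,(.638,-.15),.080,edge=1,tol=.008), ringfit(t,lt[...,0],.030,(.638,-.15),.077,tol=.008))
E
```

```text
t 30.0 pos [0.4186 0.3379 0.1901] ori [ 3.136  -0.0065  3.1388] F [-0.02 -0.43 -5.29] M [ 0.311 -0.1   -0.002] w 0.0078 j [ 0.54  0.34 -0.19  1.04  0.01  0.54]
w5 hot (array([ 0.6385, -0.1512]), np.float64(0.0733), np.float64(0.0004), 127)
w7 hot (array([ 0.6385, -0.1515]), np.float64(0.0732), np.float64(0.0003), 124)
(array([ 0.6379, -0.1515]), np.float64(0.0813), np.float64(0.0007), 160) (array([ 0.6382, -0.1517]), np.float64(0.0764), np.float64(0.0005), 174)
```

Call:
apply_moves(targets="0.03 -0.06 0 0 -1; 0.08 -0.16 0 0 -1; 0.15 -0.28 0 0 -1; 0.22 -0.42 0 0 -1; 0.3 -0.57 0 0 -1; 0.38 -0.72 0 0 -1; 0.45 -0.85 0 0 -1; 0.5 -0.94 0 0 -1")

```text
time: 30.8
eef_pos: [0.494, 0.1949, 0.1895]
orientation: [3.137, -0.008, 3.138]
contact_force: [0.8, 0.9, -4.9]
grip_width: 0.0073
```

Call:
apply_moves(targets="0.06 -0.12 0 0 -1; 0.13 -0.25 0 0 -1; 0.2 -0.38 0 0 -1; 0.28 -0.52 0 0 -1; 0.35 -0.66 0 0 -1; 0.42 -0.79 0 0 -1; 0.47 -0.89 0 0 -1; 0.5 -0.94 0 0 -1")

```text
time: 31.6
eef_pos: [0.5692, 0.0526, 0.1891]
orientation: [3.137, -0.008, 3.136]
contact_force: [-0.1, 0.2, -4.2]
grip_width: 0.0075
```

Call:
apply_moves(targets="0.05 -0.1 0 0 -1; 0.12 -0.22 0 0 -1; 0.18 -0.35 0 0 -1; 0.25 -0.47 0 0 -1; 0.31 -0.59 0 0 -1; 0.37 -0.69 0 0 -1; 0.4 -0.75 0 0 -1; 0.4 -0.75 0 0 -1")

```text
time: 32.4
eef_pos: [0.6297, -0.0614, 0.1887]
orientation: [3.137, -0.008, 3.135]
contact_force: [-0.3, 0.3, -4.9]
grip_width: 0.0073
```

```bash
python3 - <<'E'
from m import *
st()
o,c=wcam('w19.png')
np.savez('w19.npz',**c)
E
```

```text
t 32.4 pos [ 0.6297 -0.0614  0.1887] ori [ 3.1369 -0.0084  3.1351] F [-0.35  0.33 -4.93] M [ 0.42  -0.067  0.02 ] w 0.0073 j [-0.21  0.53  0.1   1.15  0.   -0.21]
```

View pics/w19.png

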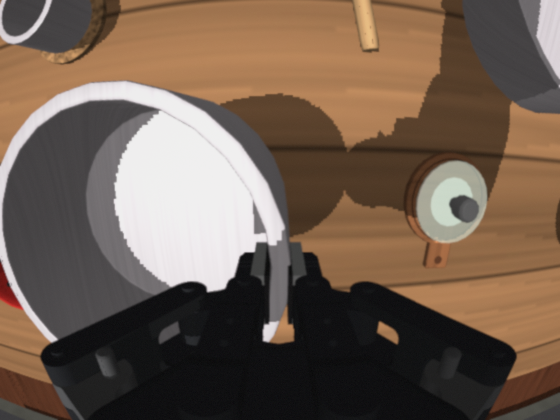

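Call:
apply_moves(targets="0.02 -0.04 0 0 -1; 0.045 -0.08 -0.06 0 -1; 0.063 -0.107 -0.15 0 -1; 0.063 -0.107 -0.26 0 -1; 0.063 -0.107 -0.38 0 -1; 0.063 -0.107 -0.48 0 -1; 0.063 -0.107 -0.55 0 -1; 0.063 -0.107 -0.57 0 -1")

```text
time: 33.25
eef_pos: [0.6376, -0.0762, 0.1013]
orientation: [3.136, -0.012, 3.136]
contact_force: [0.2, 0.1, -4.7]
grip_width: 0.0071
```

```bash
python3 - <<'E'
from m import *
st()
o,c=wcam('w20.png')
np.savez('w20.npz',**c)
o,c=snap('scene','s20.png'); np.savez('s20.npz',**c)
cv2.imwrite('pics/s20z.png',cv2.resize(c['image'][100:300,120:320],None,fx=3,fy=3))
o,c=snap('top','t20.png'); np.savez('t20.npz',**c)
cv2.imwrite('pics/t20z.png',cv2.resize(c['image'][120:260,260:440],None,fx=4,fy=4))
E
```

```text
t 33.25 pos [ 0.6376 -0.0762  0.1013] ori [ 3.1357 -0.0115  3.1358] F [ 0.19  0.15 -4.68] M [ 0.306 -0.061 -0.022] w 0.0071 j [-0.23  0.61  0.    0.98  0.   -0.23]
```

View pics/s20z.png

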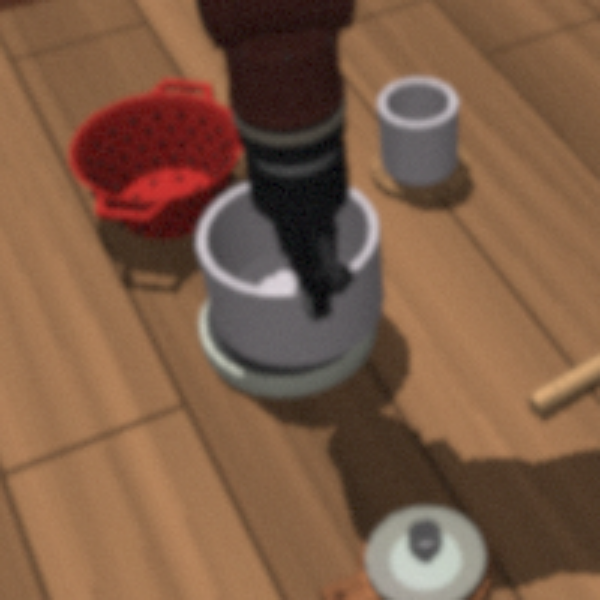

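View pics/t20z.png

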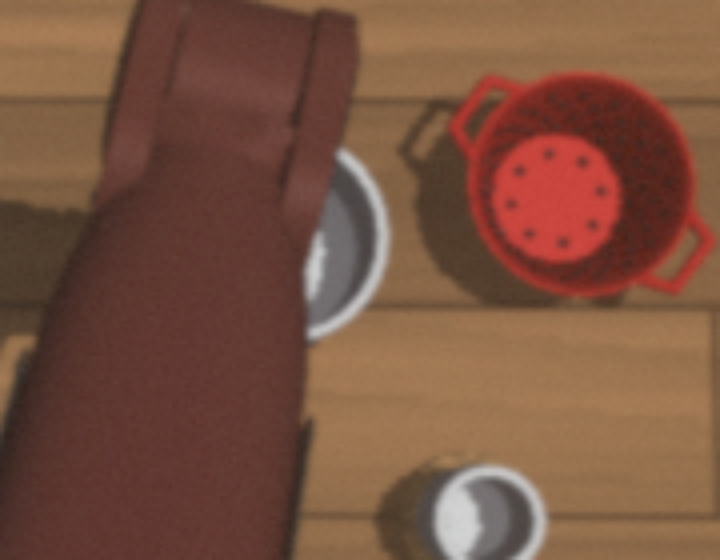

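```bash
python3 - <<'E'
from m import *
s=dict(np.load('s20.npz')); ls=cv2.cvtColor(s['image'],cv2.COLOR_BGR2LAB)
print('scene mid',ringfit(s,ls[...,0],.1304,(.637,-.1495),.073,tol=.008))
t=dict(np.load('t20.npz')); lt=cv2.cvtColor(t['image'],cv2.COLOR_BGR2LAB)
print('top mid',ringfit(t,lt[...,0],.1304,(.637,-.1495),.073,tol=.008,deg=(230,310)))
w=dict(np.load('w20.npz')); lw=cv2.cvtColor(w['image'],cv2.COLOR_BGR2LAB)
print('w mid',ringfit(w,lw[...,0],.1304,(.637,-.1495),.073,tol=.008,deg=(90,270)))
E
```

```text
scene mid (array([ 0.6295, -0.1443]), np.float64(0.0721), np.float64(0.0005), 96)
top mid (array([ 0.6299, -0.1463]), np.float64(0.0738), np.float64(0.0005), 40)
w mid (array([ 0.6281, -0.148 ]), np.float64(0.0699), np.float64(0.0002), 44)
```

```bash
python3 - <<'E'
from m import *
for f,x,y,z in (('w16',.4186,.3367,None),('w19',.6297,-.0614,.1887),('w20',.6376,-.0762,.1013)):
    w=dict(np.load(f+'.npz')); lw=cv2.cvtColor(w['image'],cv2.COLOR_BGR2LAB)
    zr=.098 if z is None else z-.0629+.092
    for e,r in ((None,.073),(1,.069)):
      f1=ringfit(w,lw[...,0],zr,(x,y-.073),r,tol=.008,deg=(90,260),edge=None)
      print(f,e,f1,f1[0]-[x,y])
im=cv2.imread('pics/w20.png'); w=dict(np.load('w20.npz'))
for cx,cy,col in ((.637,-.1492,(0,0,255)),(.6295,-.146,(0,255,0))):
  for r in (.069,.077):
    pts=np.array([wproj(w,(cx+r*np.cos(t),cy+r*np.sin(t),.1304)) for t in np.linspace(0,6.28,120)])
    cv2.polylines(im,[pts.astype(int)],True,col,1)
cv2.imwrite('pics/w20o.png',im)
E
```

```text
w16 None (array([0.4157, 0.2624]), np.float64(0.0687), np.float64(0.0003), 41) [-0.0029 -0.0743]
w16 1 (array([0.4105, 0.2599]), np.float64(0.0636), np.float64(0.0008), 67) [-0.0081 -0.0768]
w19 None (array([ 0.6202, -0.1332]), np.float64(0.07), np.float64(0.0002), 46) [-0.0095 -0.0718]
w19 1 (array([ 0.6512, -0.1356]), np.float64(0.071), np.float64(0.0024), 54) [ 0.0215 -0.0742]
w20 None (array([ 0.6281, -0.148 ]), np.float64(0.0699), np.float64(0.0001), 43) [-0.0095 -0.0718]
w20 1 (array([ 0.6591, -0.1515]), np.float64(0.0717), np.float64(0.0037), 74) [ 0.0215 -0.0753]
```

View pics/w20o.png

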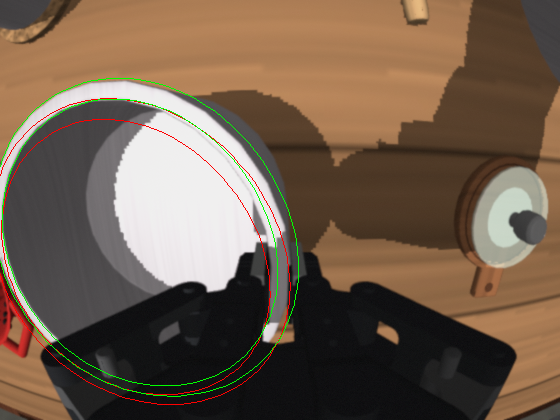

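Call:
apply_moves(targets="0.02 -0.01 0 0 -1; 0.04 -0.02 0 0 -1; 0.06 -0.028 0 0 -1; 0.06 -0.028 -0.01 0 -1; 0.06 -0.028 -0.018 0 -1; 0.06 -0.028 -0.025 0 -1; 0.06 -0.028 -0.025 0 -1; 0.06 -0.028 -0.025 0 -1")

```text
time: 34.2
eef_pos: [0.6478, -0.0806, 0.0996]
orientation: [3.136, -0.009, 3.136]
contact_force: [0.4, 0.3, -4.6]
grip_width: 0.0071
```

```bash
python3 - <<'E'
from m import *
o=st()
z=o['eef_pos'][2]-.0629+.092; p=o['eef_pos'][:2]+[-.008,-.0715]
o,s=snap('scene','s21.png'); ls=cv2.cvtColor(s['image'],cv2.COLOR_BGR2LAB)
print('scene mid',ringfit(s,ls[...,0],z,p,.073,tol=.008))
o,t=snap('top','t21.png');lt=cv2.cvtColor(t['image'],cv2.COLOR_BGR2LAB)
print('top mid',ringfit(t,lt[...,0],z,p,.073,tol=.008,deg=(230,310)))
o,w=wcam('w21.png');lw=cv2.cvtColor(w['image'],cv2.COLOR_BGR2LAB)
print('w mid',ringfit(w,lw[...,0],z,p,.073,tol=.008,deg=(90,270)))
cv2.imwrite('pics/s21z.png',cv2.resize(s['image'][140:260,160:280],None,fx=5,fy=5,interpolation=cv2.INTER_CUBIC))
E
```

```text
t 34.2 pos [ 0.6478 -0.0806  0.0996] ori [ 3.1364 -0.0087  3.1358] F [ 0.44  0.26 -4.55] M [ 0.342 -0.041  0.03 ] w 0.0071 j [-0.24  0.63  0.03  0.98  0.   -0.23]
scene mid (array([ 0.6393, -0.1481]), np.float64(0.0722), np.float64(0.0005), 100)
top mid (array([ 0.6389, -0.156 ]), np.float64(0.0688), np.float64(0.0005), 36)
w mid (array([ 0.6383, -0.1525]), np.float64(0.0699), np.float64(0.0002), 43)
```

View pics/s21z.png

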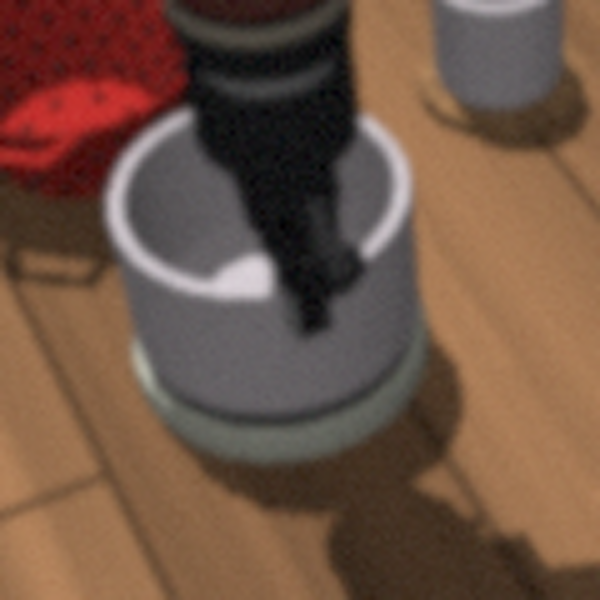

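Call:
apply_moves(targets="0 0 -0.006 0 -1; 0 0 -0.012 0 -1; 0 0 -0.018 0 -1; 0 0 -0.023 0 -1; 0 0 -0.027 0 -1; 0 0 -0.03 0 -1; 0 0 -0.033 0 -1; 0 0 -0.033 0 -1")

```text
time: 35.15
eef_pos: [0.6479, -0.0807, 0.0948]
orientation: [3.136, -0.008, 3.136]
contact_force: [0.1, -0.9, -4.8]
grip_width: 0.0075
```

Call:
apply_moves(targets="0 0 -0.003 0 -1; 0 0 -0.006 0 -1; 0 0 -0.008 0 -1; 0 0 -0.01 0 -1; 0 0 -0.01 0 -1; 0 0 -0.01 0 -1; 0 0 -0.01 0 -1; 0 0 -0.01 0 -1")

```text
time: 35.95
eef_pos: [0.648, -0.0806, 0.0934]
orientation: [3.136, -0.008, 3.136]
contact_force: [-0.6, 2.8, 0.5]
grip_width: 0.0076
```

```bash
python3 - <<'E'
from m import *
o=st()
E
```

```text
t 35.95 pos [ 0.648  -0.0806  0.0934] ori [ 3.1364 -0.0083  3.1359] F [-0.6   2.76  0.5 ] M [ 0.513  0.068 -0.08 ] w 0.0076 j [-0.24  0.64  0.03  0.97  0.   -0.23]
```

Call:
apply_moves(targets="0 0 -0.002 0 -1; 0 0 -0.004 0 -1; 0 0 -0.006 0 -1; 0 0 -0.006 0 -1; 0 0 -0.006 0 -1; 0 0 -0.006 0 -1; 0 0 -0.006 0 -1; 0 0 -0.006 0 -1")

```text
time: 36.75
eef_pos: [0.6481, -0.0805, 0.093]
orientation: [3.136, -0.008, 3.136]
contact_force: [-1.5, 4.0, 4.6]
grip_width: 0.0073
```

Call:
apply_moves(targets="0 0 0 0 -0.85; 0 0 0 0 -0.75; 0 0 0 0 -0.65; 0 0 0 0 -0.55; 0 0 0 0 -0.48; 0 0 0.04 0 -0.48; 0 0 0.12 0 -0.48; 0 0 0.25 0 -0.48")

```text
time: 37.55
eef_pos: [0.6476, -0.0804, 0.1308]
orientation: [3.136, -0.009, 3.136]
contact_force: [-0.5, -0.4, 1.0]
grip_width: 0.0223
```

Call:
apply_moves(targets="0 0 0.1 0 -0.48; 0 0 0.25 0 -0.48; 0.05 0 0.4 0 -0.48; 0.12 0.05 0.55 0 -0.48; 0.2 0.1 0.6 0 -0.48; 0.2 0.1 0.6 0 -0.48; 0.2 0.1 0.6 0 -0.48; 0.2 0.1 0.6 0 -0.48")

```text
time: 38.35
eef_pos: [0.6767, -0.0656, 0.2203]
orientation: [3.136, -0.011, 3.136]
contact_force: [0.8, -0.7, -0.3]
grip_width: 0.0222
```

```bash
python3 - <<'E'
from m import *
o=st()
z=.122; p=(.6385,-.1505)
o,s=snap('scene','s22.png'); ls=cv2.cvtColor(s['image'],cv2.COLOR_BGR2LAB)
print('scene mid',ringfit(s,ls[...,0],z,p,.073,tol=.008))
o,w=wcam('w22.png');lw=cv2.cvtColor(w['image'],cv2.COLOR_BGR2LAB)
print('w mid',ringfit(w,lw[...,0],z,p,.073,tol=.008))
print('w hot',ringfit(w,cv2.cvtColor(w['image'],cv2.COLOR_BGR2HSV)[...,1],.025,p,.080,edge=1,tol=.008))
E
```

```text
t 38.35 pos [ 0.6767 -0.0656  0.2203] ori [ 3.136  -0.0105  3.1358] F [ 0.79 -0.66 -0.29] M [-0.01  -0.071 -0.02 ] w 0.0222 j [-0.21  0.62  0.33  1.3   0.   -0.2 ]
scene mid (array([ 0.6394, -0.1491]), np.float64(0.0725), np.float64(0.0004), 111)
w mid (array([ 0.6396, -0.1534]), np.float64(0.0717), np.float64(0.0), 70)
w hot (array([ 0.6394, -0.1537]), np.float64(0.0805), np.float64(0.0006), 69)
```

View pics/w22.png

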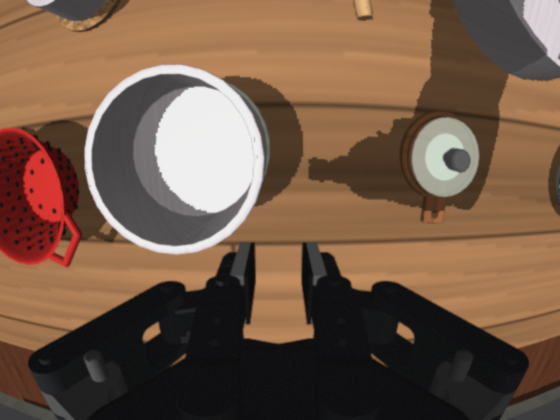

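View pics/s22.png

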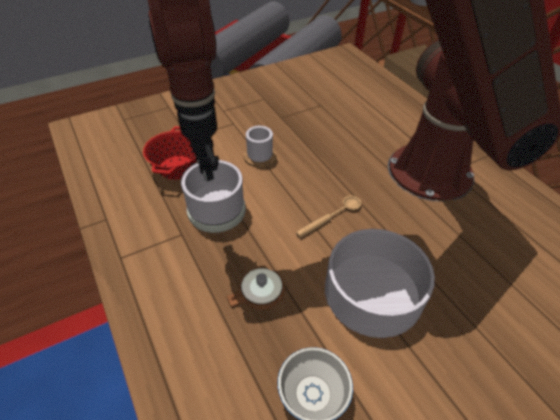

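Call:
apply_moves(targets="-0.08 -0.08 0 0 -0.48; -0.18 -0.19 0 0 -0.48; -0.3 -0.32 0 0 -0.48; -0.42 -0.46 0 0 -0.48; -0.54 -0.6 0 0 -0.48; -0.66 -0.74 0 0 -0.48; -0.76 -0.86 0 0 -0.48; -0.83 -0.91 0 0 -0.48")

```text
time: 39.25
eef_pos: [0.5508, -0.2036, 0.2201]
orientation: [3.136, -0.011, 3.134]
contact_force: [-0.7, -0.3, -0.3]
grip_width: 0.0222
```

Call:
apply_moves(targets="-0.1 -0.12 0 0 -0.48; -0.22 -0.24 0 0 -0.48; -0.35 -0.38 -0.05 0 -0.48; -0.48 -0.54 -0.12 0 -0.48; -0.62 -0.68 -0.2 0 -0.48; -0.74 -0.82 -0.3 0 -0.48; -0.82 -0.91 -0.4 0 -0.48; -0.82 -0.91 -0.4 0 -0.48")

```text
time: 40.05
eef_pos: [0.4256, -0.3403, 0.1583]
orientation: [3.134, -0.014, 3.131]
contact_force: [-1.1, 0.6, 0.1]
grip_width: 0.0222
```

```bash
python3 - <<'E'
from m import *
o=st()
o,w=wcam('w23.png');lw=cv2.cvtColor(w['image'],cv2.COLOR_BGR2LAB)
print('w small',ringfit(w,lw[...,0],.09,(.4286,-.3035),.036,tol=.006,deg=(70,330)))
E
```

```text
t 40.05 pos [ 0.4256 -0.3403  0.1583] ori [ 3.1339 -0.0135  3.1314] F [-1.07  0.61  0.12] M [ 0.005  0.002 -0.036] w 0.0222 j [-0.81  0.39 -0.21  0.99 -0.   -0.8 ]
w small (array([ 0.4286, -0.3038]), np.float64(0.0358), np.float64(0.0008), 95)
```

View pics/w23.png

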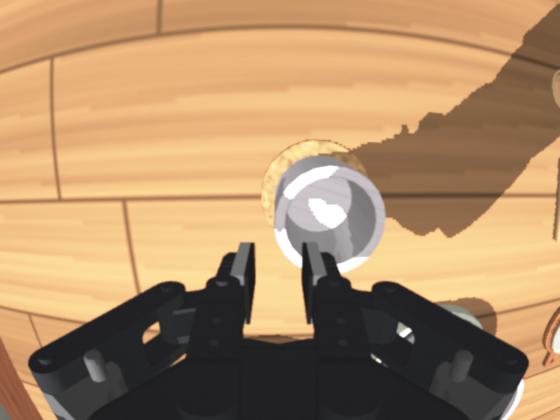

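Call:
apply_moves(targets="0.02 0.011 -0.05 0.001 -0.48; 0.02 0.011 -0.12 0.0015 -0.48; 0.02 0.011 -0.22 0.0015 -0.48; 0.02 0.011 -0.32 0.0015 -0.48; 0.02 0.011 -0.42 0.0015 -0.48; 0.02 0.011 -0.5 0.0015 -0.48; 0.02 0.011 -0.54 0.0015 -0.48; 0.02 0.011 -0.54 0.0015 -0.48")

```text
time: 40.9
eef_pos: [0.4297, -0.3375, 0.0776]
orientation: [3.133, -0.013, -3.141]
contact_force: [-0.2, -0.0, 0.2]
grip_width: 0.0219
```

```bash
python3 - <<'E'
from m import *
o=st()
E
```

```text
t 40.9 pos [ 0.4297 -0.3375  0.0776] ori [ 3.1335 -0.0131 -3.141 ] F [-0.19 -0.01  0.15] M [ 0.022 -0.023 -0.005] w 0.0219 j [-0.8   0.48 -0.31  0.8  -0.   -0.8 ]
```

Call:
apply_moves(targets="-0.006 -0.008 -0.02 0 -0.48; -0.006 -0.008 -0.045 0 -0.48; -0.006 -0.008 -0.07 0 -0.48; -0.006 -0.008 -0.077 0 -0.48; -0.006 -0.008 -0.077 0 -0.6; -0.006 -0.008 -0.077 0 -0.75; -0.006 -0.008 -0.077 0 -0.9; -0.006 -0.008 -0.077 0 -1")

```text
time: 41.7
eef_pos: [0.4289, -0.3388, 0.0662]
orientation: [3.134, -0.013, -3.141]
contact_force: [-0.9, 1.0, 1.8]
grip_width: 0.0089
```

Call:
apply_moves(targets="0 0 0 0 -1; 0 0 0 0 -1; 0 0 0.02 0 -1; 0 0 0.05 0 -1; 0 0 0.1 0 -1; 0 0 0.16 0 -1; 0 0 0.2 0 -1; 0 0 0.2 0 -1")

```text
time: 42.5
eef_pos: [0.4295, -0.3394, 0.0975]
orientation: [3.135, -0.011, -3.141]
contact_force: [-0.5, -0.2, -2.9]
grip_width: 0.0089
```

```bash
python3 - <<'E'
from m import *
o=st()
o,w=wcam('w24.png')
o,s=snap('scene','s24.png')
E
```

```text
t 42.5 pos [ 0.4295 -0.3394  0.0975] ori [ 3.1352 -0.0114 -3.1411] F [-0.5  -0.22 -2.93] M [-0.123 -0.026 -0.004] w 0.0089 j [-0.8   0.45 -0.29  0.84 -0.   -0.8 ]
```

View pics/w24.png

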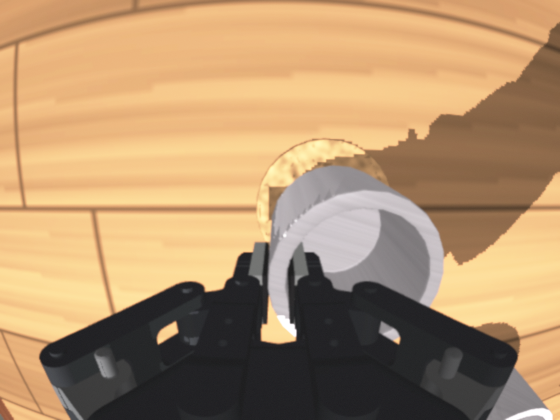

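Call:
apply_moves(targets="0 0 0.08 0 -1; 0 0 0.2 0 -1; 0 0.03 0.34 0 -1; 0 0.12 0.48 0 -1; 0 0.25 0.6 0 -1; 0 0.4 0.65 0 -1; 0 0.5 0.65 0 -1; 0 0.55 0.65 0 -1")

```text
time: 43.4
eef_pos: [0.4288, -0.2552, 0.1941]
orientation: [3.134, -0.013, -3.14]
contact_force: [0.1, -0.0, -2.9]
grip_width: 0.0088
```

Call:
apply_moves(targets="0 0.12 0 0 -1; 0 0.26 0 0 -1; 0 0.4 0 0 -1; 0 0.55 0 0 -1; 0 0.7 0 0 -1; 0 0.84 0 0 -1; 0 0.95 0 0 -1; 0 1 0 0 -1")

```text
time: 44.2
eef_pos: [0.4284, -0.1042, 0.1935]
orientation: [3.133, -0.014, -3.139]
contact_force: [-0.3, 0.0, -3.2]
grip_width: 0.0087
```

Call:
apply_moves(targets="0 0.12 0 0 -1; 0 0.26 0 0 -1; 0 0.4 0 0 -1; 0.05 0.54 0 0 -1; 0.1 0.66 0 0 -1; 0.15 0.76 0 0 -1; 0.2 0.8 0 0 -1; 0.2 0.8 0 0 -1")

```text
time: 45.0
eef_pos: [0.4593, 0.0159, 0.1933]
orientation: [3.134, -0.014, -3.138]
contact_force: [-0.5, -0.3, -2.9]
grip_width: 0.0087
```

```bash
python3 - <<'E'
from m import *
o=st()
o,w=wcam('w25.png');lw=cv2.cvtColor(w['image'],cv2.COLOR_BGR2LAB)
print('big',ringfit(w,lw[...,0],.104,(.418,.263),.110,tol=.008))
o,s=snap('scene','s25.png'); ls=cv2.cvtColor(s['image'],cv2.COLOR_BGR2LAB)
print('scene',ringfit(s,ls[...,0],.104,(.418,.263),.110,tol=.008))
o,s=snap('top','t25.png'); ls=cv2.cvtColor(s['image'],cv2.COLOR_BGR2LAB)
print('top',ringfit(s,ls[...,0],.104,(.418,.263),.110,tol=.008))
E
```

```text
t 45.0 pos [0.4593 0.0159 0.1933] ori [ 3.1337 -0.0136 -3.1383] F [-0.49 -0.3  -2.86] M [-0.102 -0.102  0.003] w 0.0087 j [-0.13  0.21 -0.37  1.01  0.01 -0.13]
big (array([0.4173, 0.2618]), np.float64(0.11), np.float64(0.0003), 71)
scene (array([0.4161, 0.2566]), np.float64(0.1115), np.float64(0.0026), 133)
top (array([0.4185, 0.2641]), np.float64(0.1095), np.float64(0.0004), 117)
```

View pics/w25.png

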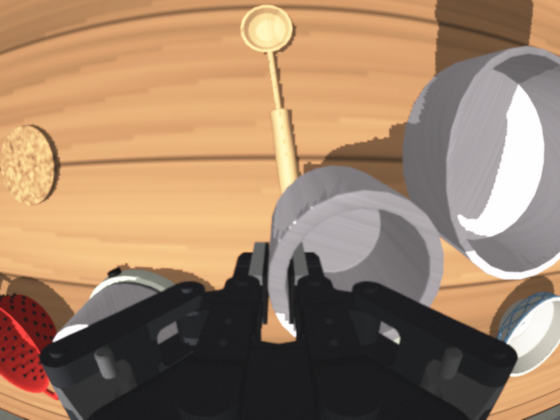

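Call:
apply_moves(targets="-0.02 0.1 0 0 -1; -0.05 0.24 0 0 -1; -0.08 0.38 0 0 -1; -0.1 0.52 0 0 -1; -0.13 0.65 0 0 -1; -0.15 0.76 0 0 -1; -0.16 0.84 0 0 -1; -0.16 0.84 0 0 -1")

```text
time: 45.95
eef_pos: [0.4339, 0.1416, 0.1933]
orientation: [3.134, -0.015, -3.139]
contact_force: [-0.2, -0.5, -3.1]
grip_width: 0.0087
```

Call:
apply_moves(targets="-0.02 0.08 0 0 -1; -0.05 0.18 0 0 -1; -0.07 0.3 0 0 -1; -0.09 0.42 0 0 -1; -0.11 0.52 0 -0.0005 -1; -0.11 0.57 0 -0.0005 -1; -0.11 0.57 0 -0.0005 -1; -0.11 0.57 0 -0.0005 -1")

```text
time: 46.75
eef_pos: [0.4175, 0.2266, 0.1932]
orientation: [3.134, -0.015, 3.141]
contact_force: [-0.3, -1.0, -2.3]
grip_width: 0.0087
```

```bash
python3 - <<'E'
from m import *
o=st()
p=o['eef_pos']; zr=p[2]-.0564+.08
o,w=wcam('w26.png');lw=cv2.cvtColor(w['image'],cv2.COLOR_BGR2LAB)
print('held',ringfit(w,lw[...,0],zr,p[:2]+[0,.036],.040,tol=.005,edge=-1,deg=(90,270)))
print('big',ringfit(w,lw[...,0],.104,(.418,.263),.110,tol=.008))
o,s=snap('scene','s26.png'); ls=cv2.cvtColor(s['image'],cv2.COLOR_BGR2LAB)
print('held scene',ringfit(s,ls[...,0],zr,p[:2]+[0,.036],.036,tol=.006))
cv2.imwrite('pics/s26z.png',cv2.resize(s['image'][180:340,290:460],None,fx=3.6,fy=3.6))
E
```

```text
t 46.75 pos [0.4175 0.2266 0.1932] ori [ 3.1341 -0.0146  3.141 ] F [-0.32 -0.98 -2.31] M [-0.136 -0.099 -0.012] w 0.0087 j [ 0.34  0.23 -0.34  1.01  0.01  0.34]
held (array([0.4181, 0.2608]), np.float64(0.0398), np.float64(0.0), 36)
big (array([0.4185, 0.2623]), np.float64(0.1096), np.float64(0.0005), 110)
held scene (array([0.4182, 0.2642]), np.float64(0.0373), np.float64(0.0005), 83)
```

View pics/w26.png

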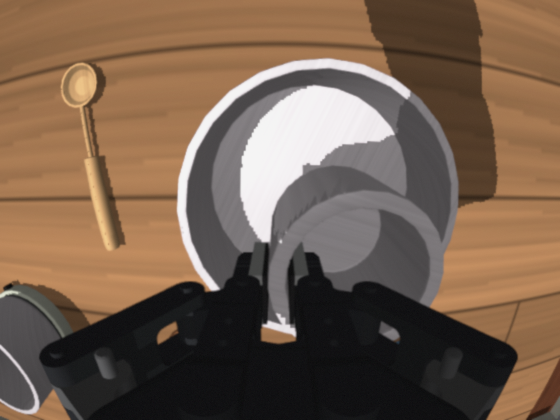

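View pics/s26z.png

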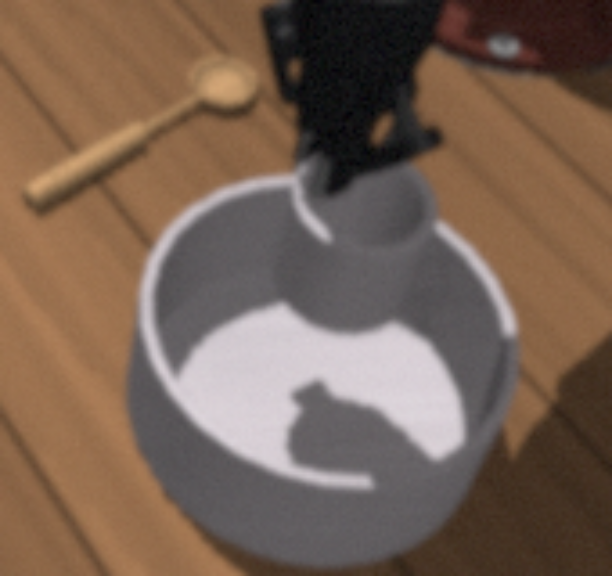

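Call:
apply_moves(targets="0.005 0.008 -0.05 0 -1; 0.005 0.008 -0.14 0 -1; 0.005 0.008 -0.26 0 -1; 0.005 0.008 -0.4 0 -1; 0.005 0.008 -0.53 0 -1; 0.005 0.008 -0.65 0 -1; 0.005 0.008 -0.74 0 -1; 0.005 0.008 -0.77 0 -1")

```text
time: 47.65
eef_pos: [0.4174, 0.2269, 0.0762]
orientation: [3.135, -0.017, 3.14]
contact_force: [-0.7, -0.7, -1.9]
grip_width: 0.0088
```

```bash
python3 - <<'E'
from m import *
o=st()
p=o['eef_pos']; zr=p[2]-.0564+.08
o,w=wcam('w27.png');lw=cv2.cvtColor(w['image'],cv2.COLOR_BGR2LAB)
print('held',ringfit(w,lw[...,0],zr,p[:2]+[0,.036],.040,tol=.005,edge=-1,deg=(90,270)))
E
```

```text
t 47.65 pos [0.4174 0.2269 0.0762] ori [ 3.1349 -0.0169  3.1398] F [-0.73 -0.74 -1.86] M [-0.1    0.021  0.014] w 0.0088 j [ 0.34  0.36 -0.51  0.72  0.01  0.34]
held (array([0.4179, 0.2609]), np.float64(0.0396), np.float64(0.0002), 63)
```

View pics/w27.png

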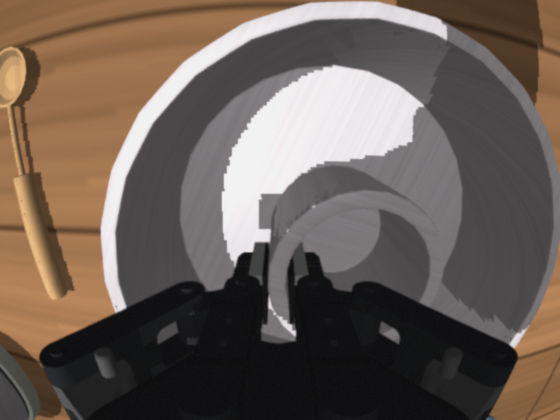

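Call:
apply_moves(targets="0.005 0.007 -0.015 0 -1; 0.005 0.007 -0.03 0 -1; 0.005 0.007 -0.045 0 -1; 0.005 0.007 -0.055 0 -1; 0.005 0.007 -0.062 0 -1; 0.005 0.007 -0.067 0 -1; 0.005 0.007 -0.07 0 -1; 0.005 0.007 -0.07 0 -1")

```text
time: 48.5
eef_pos: [0.4182, 0.2281, 0.0658]
orientation: [3.135, -0.017, 3.14]
contact_force: [-0.2, -0.7, -2.4]
grip_width: 0.009
```

Call:
apply_moves(targets="0 0 -0.004 0 -1; 0 0 -0.008 0 -1; 0 0 -0.012 0 -1; 0 0 -0.015 0 -1; 0 0 -0.018 0 -1; 0 0 -0.02 0 -1; 0 0 -0.02 0 -1; 0 0 -0.02 0 -1")

```text
time: 49.3
eef_pos: [0.4182, 0.2281, 0.0628]
orientation: [3.135, -0.017, 3.14]
contact_force: [-0.6, 0.4, -1.6]
grip_width: 0.0087
```

```bash
python3 - <<'E'
from m import *
o=st()
E
```

```text
t 49.3 pos [0.4182 0.2281 0.0628] ori [ 3.1348 -0.0168  3.1399] F [-0.57  0.4  -1.55] M [-0.11  -0.015  0.   ] w 0.0087 j [ 0.34  0.38 -0.52  0.68  0.01  0.34]
```

Call:
apply_moves(targets="0 0 -0.002 0 -1; 0 0 -0.004 0 -1; 0 0 -0.006 0 -1; 0 0 -0.007 0 -1; 0 0 -0.007 0 -1; 0 0 -0.007 0 -1; 0 0 -0.007 0 -1; 0 0 -0.007 0 -1")

```text
time: 50.1
eef_pos: [0.4183, 0.2281, 0.0622]
orientation: [3.135, -0.016, 3.14]
contact_force: [-1.5, -1.2, 5.8]
grip_width: 0.0086
```

Call:
apply_moves(targets="0 0 0 0 -0.85; 0 0 0 0 -0.75; 0 0 0 0 -0.65; 0 0 0 0 -0.55; 0 0 0 0 -0.48; 0 0 0.04 0 -0.48; 0 0 0.12 0 -0.48; 0 0 0.25 0 -0.48")

```text
time: 50.9
eef_pos: [0.4176, 0.2279, 0.0998]
orientation: [3.135, -0.018, 3.14]
contact_force: [0.6, 0.2, -0.9]
grip_width: 0.0225
```

Call:
apply_moves(targets="0 0 0.15 0 -0.48; 0 0 0.32 0 -0.48; 0.08 0.04 0.5 0 -0.3; 0.18 0.1 0.66 0 -0.1; 0.26 0.15 0.74 0 0.2; 0.26 0.15 0.74 0 0.2; 0.26 0.15 0.74 0 0.2; 0.26 0.15 0.74 0 0.2")

```text
time: 51.7
eef_pos: [0.4554, 0.2498, 0.2099]
orientation: [3.136, -0.02, 3.14]
contact_force: [0.8, -0.1, -0.8]
grip_width: 0.0512
```

```bash
python3 - <<'E'
from m import *
o=st()
o,w=wcam('w28.png');lw=cv2.cvtColor(w['image'],cv2.COLOR_BGR2LAB)
print('small',ringfit(w,lw[...,0],.086,(.418,.262),.036,tol=.006))
print('small mouth',ringfit(w,lw[...,0],.086,(.418,.262),.032,tol=.006,edge=1))
print('small out',ringfit(w,lw[...,0],.086,(.418,.262),.040,tol=.006,edge=-1))
print('big',ringfit(w,lw[...,0],.104,(.418,.263),.110,tol=.008))
o,s=snap('scene','s28.png'); ls=cv2.cvtColor(s['image'],cv2.COLOR_BGR2LAB)
print('scene',ringfit(s,ls[...,0],.086,(.418,.263),.036,tol=.006))
o,s=snap('top','t28.png'); ls=cv2.cvtColor(s['image'],cv2.COLOR_BGR2LAB)
print('top',ringfit(s,ls[...,0],.086,(.418,.263),.036,tol=.006),ringfit(s,ls[...,0],.104,(.418,.263),.110,tol=.006))
E
```

```text
t 51.7 pos [0.4554 0.2498 0.2099] ori [ 3.136  -0.0199  3.1399] F [ 0.77 -0.1  -0.82] M [-0.029 -0.043  0.017] w 0.0512 j [ 0.35  0.31 -0.19  1.09  0.01  0.35]
small (array([0.4185, 0.2607]), np.float64(0.0357), np.float64(0.0002), 43)
small mouth (array([0.4186, 0.2622]), np.float64(0.032), np.float64(0.0002), 156)
small out (array([0.4172, 0.2621]), np.float64(0.0379), np.float64(0.0008), 174)
big (array([0.4181, 0.2617]), np.float64(0.1086), np.float64(0.0003), 134)
scene (array([0.4199, 0.2654]), np.float64(0.0357), np.float64(0.0004), 101)
top (array([0.4208, 0.2642]), np.float64(0.0371), np.float64(0.0005), 75) (array([0.4183, 0.2646]), np.float64(0.11), np.float64(0.0006), 118)
```

View pics/w28.png

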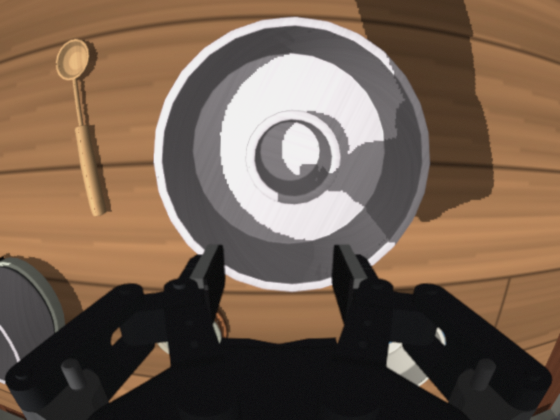

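Call:
apply_moves(targets="0.08 -0.05 0 0 0.2; 0.18 -0.12 0 0 0.2; 0.3 -0.2 0 0 0.2; 0.42 -0.28 0 0 0.2; 0.54 -0.36 0 0 0.2; 0.64 -0.42 0 0 0.2; 0.7 -0.45 0 0 0.2; 0.7 -0.45 0 0 0.2")

```text
time: 52.65
eef_pos: [0.5622, 0.1811, 0.2097]
orientation: [3.136, -0.019, 3.138]
contact_force: [0.4, -0.4, -0.1]
grip_width: 0.051
```

Call:
apply_moves(targets="0.1 -0.05 -0.05 0 0.2; 0.2 -0.12 -0.14 0 0.2; 0.32 -0.2 -0.26 0 0.2; 0.44 -0.27 -0.38 0 0.2; 0.54 -0.32 -0.5 0 0.2; 0.56 -0.34 -0.6 0 0.2; 0.56 -0.34 -0.66 0 0.2; 0.56 -0.34 -0.66 0 0.2")

```text
time: 53.45
eef_pos: [0.6446, 0.1304, 0.1092]
orientation: [3.136, -0.022, 3.138]
contact_force: [-0.7, 0.3, 0.5]
grip_width: 0.0512
```

```bash
python3 - <<'E'
from m import *
o=st()
o,w=wcam('w29.png');lw=cv2.cvtColor(w['image'],cv2.COLOR_BGR2LAB)
print('lid',ringfit(w,lw[...,1],.0205,(.645,.131),.047,edge=1,tol=.006,deg=(90,270)))
E
```

```text
t 53.45 pos [0.6446 0.1304 0.1092] ori [ 3.1361 -0.0223  3.1383] F [-0.7   0.28  0.48] M [-0.048  0.02  -0.044] w 0.0512 j [0.08 0.64 0.08 1.03 0.01 0.09]
lid (array([0.6443, 0.1307]), np.float64(0.047), np.float64(0.0002), 88)
```

View pics/w29.png

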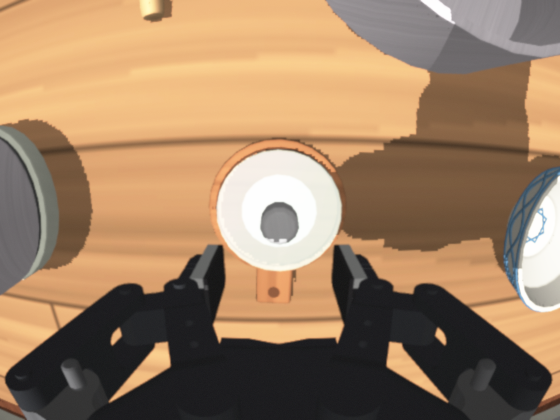

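Call:
apply_moves(targets="0.005 0.004 -0.05 0 0.2; 0.005 0.004 -0.13 0 0.2; 0.005 0.004 -0.23 0 0.2; 0.005 0.004 -0.33 0 0.2; 0.005 0.004 -0.42 0 0.2; 0.005 0.004 -0.49 0 0.2; 0.005 0.004 -0.52 0 0.2; 0.005 0.004 -0.52 0 0.2")

```text
time: 54.3
eef_pos: [0.6456, 0.1312, 0.0318]
orientation: [3.136, -0.022, 3.139]
contact_force: [-0.1, -0.0, 0.5]
grip_width: 0.0515
```

```bash
python3 - <<'E'
from m import *
o=st()
o,w=wcam('w30.png')
E
```

```text
t 54.3 pos [0.6456 0.1312 0.0318] ori [ 3.136  -0.0217  3.1386] F [-0.08 -0.    0.45] M [ 0.001 -0.014 -0.035] w 0.0515 j [ 0.09  0.71 -0.    0.88  0.01  0.09]
```

View pics/w30.png

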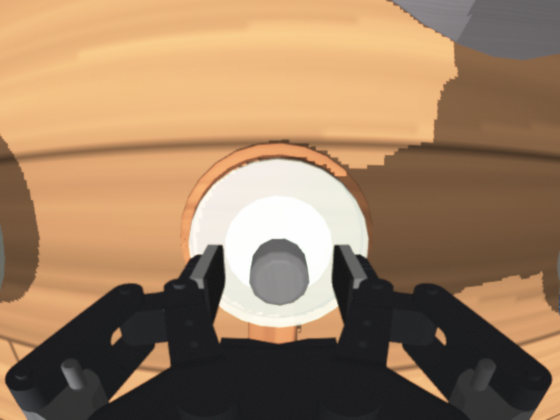

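Call:
apply_moves(targets="-0.002 0 -0.015 0 0.2; -0.002 0 -0.03 0 0.2; -0.002 0 -0.035 0 0; -0.002 0 -0.035 0 -0.25; -0.002 0 -0.035 0 -0.5; -0.002 0 -0.035 0 -1; -0.002 0 -0.035 0 -1; -0.002 0 -0.035 0 -1")

```text
time: 55.15
eef_pos: [0.6458, 0.1314, 0.0275]
orientation: [3.136, -0.02, 3.139]
contact_force: [-1.0, 2.0, 4.4]
grip_width: 0.0239
```

Call:
apply_moves(targets="0 0 0 0 -1; 0 0 0.03 0 -1; 0 0 0.08 0 -1; 0 0 0.16 0 -1; 0 0 0.26 0 -1; 0 0 0.36 0 -1; 0 0 0.42 0 -1; 0 0 0.42 0 -1")

```text
time: 55.95
eef_pos: [0.647, 0.1315, 0.0925]
orientation: [3.135, -0.017, 3.139]
contact_force: [0.4, 1.1, -1.6]
grip_width: 0.024
```

```bash
python3 - <<'E'
from m import *
o=st()
o,w=wcam('w31.png')
E
```

```text
t 55.95 pos [0.647  0.1315 0.0925] ori [ 3.1355 -0.0173  3.1387] F [ 0.4   1.13 -1.64] M [ 0.031 -0.074 -0.033] w 0.024 j [0.09 0.65 0.06 0.99 0.01 0.09]
```

View pics/w31.png

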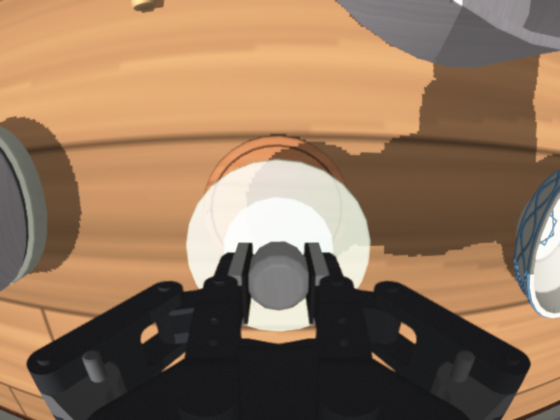

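Call:
apply_moves(targets="0 0 0.08 0 -1; 0 0 0.2 0 -1; 0 0 0.34 0 -1; -0.06 0.03 0.48 0 -1; -0.16 0.08 0.58 0 -1; -0.28 0.16 0.63 0 -1; -0.4 0.24 0.63 0 -1; -0.5 0.3 0.63 0 -1")

```text
time: 56.8
eef_pos: [0.5704, 0.1769, 0.1863]
orientation: [3.136, -0.019, 3.139]
contact_force: [-0.6, 0.0, -2.2]
grip_width: 0.0238
```

Call:
apply_moves(targets="-0.1 0.06 0 0 -1; -0.22 0.13 0 0 -1; -0.35 0.2 0 0 -1; -0.48 0.28 0 0 -1; -0.6 0.35 0 0 -1; -0.72 0.42 0 0 -1; -0.8 0.46 0 0 -1; -0.8 0.46 0 0 -1")

```text
time: 57.6
eef_pos: [0.449, 0.2465, 0.1866]
orientation: [3.136, -0.02, 3.14]
contact_force: [-0.2, 0.8, -1.6]
grip_width: 0.0239
```

```bash
python3 - <<'E'
from m import *
o=st()
E
```

```text
t 57.6 pos [0.449  0.2465 0.1866] ori [ 3.1355 -0.0196  3.1403] F [-0.23  0.84 -1.61] M [-0.034 -0.052 -0.019] w 0.0239 j [ 0.35  0.31 -0.25  1.03  0.01  0.35]
```

Call:
apply_moves(targets="-0.05 0.03 0 0 -1; -0.1 0.06 -0.04 0 -1; -0.15 0.09 -0.1 0 -1; -0.197 0.119 -0.18 0 -1; -0.197 0.119 -0.26 0 -1; -0.197 0.119 -0.33 0 -1; -0.197 0.119 -0.37 0 -1; -0.197 0.119 -0.37 0 -1")

```text
time: 58.4
eef_pos: [0.4191, 0.2639, 0.13]
orientation: [3.136, -0.021, 3.14]
contact_force: [-0.7, -0.5, -0.7]
grip_width: 0.0236
```

```bash
python3 - <<'E'
from m import *
o=st(); p=o['eef_pos']; zd=p[2]-.0152+.006+.0025
o,w=wcam('w32.png');lw=cv2.cvtColor(w['image'],cv2.COLOR_BGR2LAB)
print('w lid',ringfit(w,lw[...,1],zd,p[:2],.047,edge=1,tol=.006,deg=(90,270)))
o,s=snap('scene','s32.png'); ls=cv2.cvtColor(s['image'],cv2.COLOR_BGR2LAB)
print('scene lid',ringfit(s,ls[...,1],zd,p[:2],.047,edge=1,tol=.006))
cv2.imwrite('pics/s32z.png',cv2.resize(s['image'][180:340,290:460],None,fx=3.6,fy=3.6))
E
```

```text
t 58.4 pos [0.4191 0.2639 0.13  ] ori [ 3.1363 -0.0211  3.1399] F [-0.68 -0.45 -0.7 ] M [-0.013 -0.047 -0.027] w 0.0236 j [ 0.41  0.33 -0.38  0.88  0.01  0.41]
w lid (array([0.4183, 0.2631]), np.float64(0.047), np.float64(0.0002), 87)
scene lid (array([0.4186, 0.2656]), np.float64(0.0472), np.float64(0.0007), 118)
```

View pics/s32z.png

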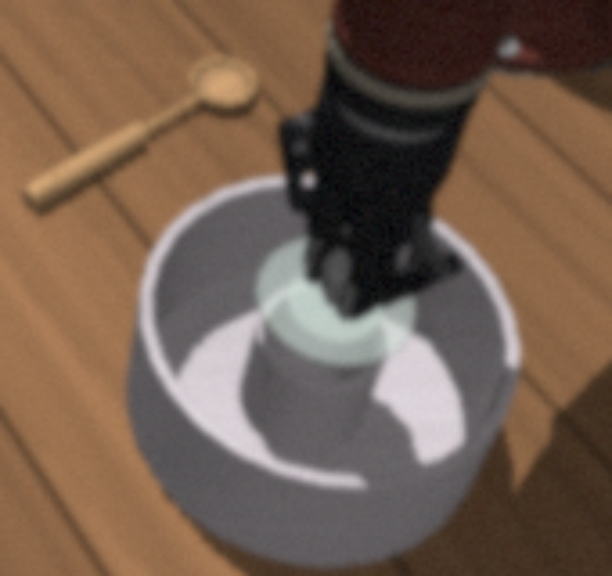

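View pics/w32.png

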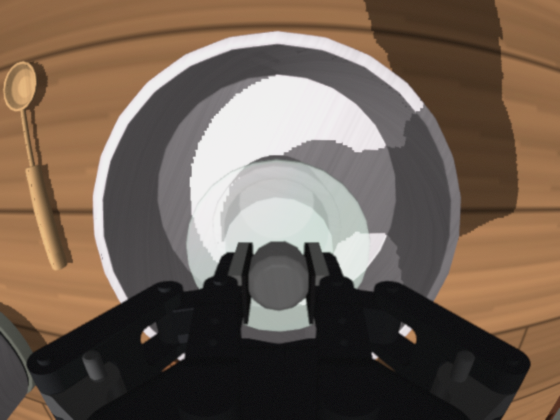

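Call:
apply_moves(targets="0.005 -0.003 -0.03 0 -1; 0.005 -0.003 -0.06 0 -1; 0.005 -0.003 -0.09 0 -1; 0.005 -0.003 -0.12 0 -1; 0.005 -0.003 -0.145 0 -1; 0.005 -0.003 -0.165 0 -1; 0.005 -0.003 -0.18 0 -1; 0.005 -0.003 -0.18 0 -1")

```text
time: 59.3
eef_pos: [0.4203, 0.2637, 0.1038]
orientation: [3.136, -0.02, 3.14]
contact_force: [-0.1, 0.7, -1.3]
grip_width: 0.0238
```

```bash
python3 - <<'E'
from m import *
o=st(); p=o['eef_pos']; zd=p[2]-.0152+.006+.0025
o,w=wcam('w33.png');lw=cv2.cvtColor(w['image'],cv2.COLOR_BGR2LAB)
print('w lid',ringfit(w,lw[...,1],zd,p[:2],.047,edge=1,tol=.006,deg=(90,270)))
o,s=snap('scene','s33.png'); ls=cv2.cvtColor(s['image'],cv2.COLOR_BGR2LAB)
print('scene lid',ringfit(s,ls[...,1],zd,p[:2],.047,edge=1,tol=.006))
cv2.imwrite('pics/s33z.png',cv2.resize(s['image'][180:340,290:460],None,fx=3.6,fy=3.6))
E
```

```text
t 59.3 pos [0.4203 0.2637 0.1038] ori [ 3.1358 -0.02    3.14  ] F [-0.06  0.66 -1.26] M [ 0.002  0.007 -0.007] w 0.0238 j [ 0.4   0.36 -0.42  0.81  0.01  0.41]
w lid (array([0.4195, 0.2629]), np.float64(0.047), np.float64(0.0), 47)
scene lid (array([0.4201, 0.2653]), np.float64(0.0468), np.float64(0.0008), 123)
```

View pics/s33z.png

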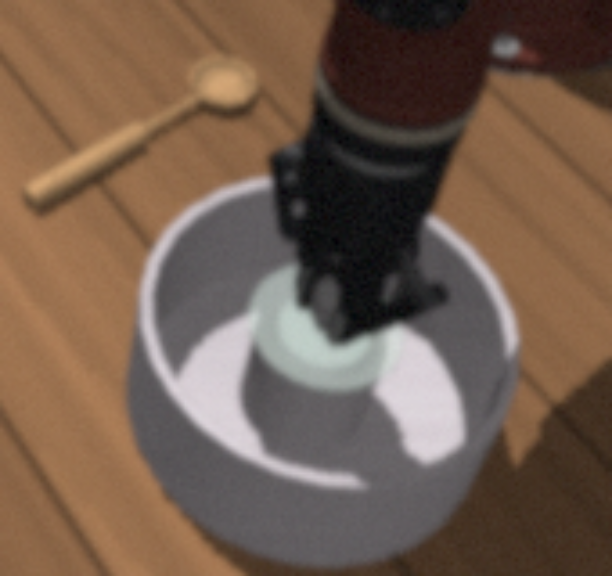

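Call:
apply_moves(targets="-0.003 -0.001 -0.007 0 -1; -0.003 -0.001 -0.014 0 -1; -0.003 -0.001 -0.021 0 -1; -0.003 -0.001 -0.028 0 -1; -0.003 -0.001 -0.034 0 -1; -0.003 -0.001 -0.04 0 -1; -0.003 -0.001 -0.043 0 -1; -0.003 -0.001 -0.043 0 -1")

```text
time: 60.2
eef_pos: [0.4201, 0.2636, 0.0977]
orientation: [3.136, -0.02, 3.14]
contact_force: [-0.3, 0.9, -2.0]
grip_width: 0.024
```

Call:
apply_moves(targets="0 0 -0.003 0 -1; 0 0 -0.006 0 -1; 0 0 -0.009 0 -1; 0 0 -0.012 0 -1; 0 0 -0.014 0 -1; 0 0 -0.014 0 -1; 0 0 -0.014 0 -1; 0 0 -0.014 0 -1")

```text
time: 61.0
eef_pos: [0.4201, 0.2637, 0.0956]
orientation: [3.136, -0.02, 3.14]
contact_force: [-0.5, -0.2, -1.3]
grip_width: 0.0239
```

Call:
apply_moves(targets="0 0 -0.002 0 -1; 0 0 -0.004 0 -1; 0 0 -0.006 0 -1; 0 0 -0.008 0 -1; 0 0 -0.008 0 -1; 0 0 -0.008 0 -1; 0 0 -0.008 0 -1; 0 0 -0.008 0 -1")

```text
time: 61.8
eef_pos: [0.4202, 0.2637, 0.0954]
orientation: [3.135, -0.019, 3.14]
contact_force: [-4.1, -2.4, 13.9]
grip_width: 0.024
```

```bash
python3 - <<'E'
from m import *
o=st()
E
```

```text
t 61.8 pos [0.4202 0.2637 0.0954] ori [ 3.1353 -0.0188  3.1401] F [-4.1  -2.37 13.89] M [-0.48   0.951  0.028] w 0.024 j [ 0.4   0.37 -0.43  0.79  0.01  0.41]
```

Call:
apply_moves(targets="0 0 0 0 -1; 0 0 0 0 -1; 0 0 0 0 -1; 0 0 0 0 -1; 0 0 0 0 -1; 0 0 0 0 -1; 0 0 0 0 -1; 0 0 0 0 -1")

```text
time: 62.6
eef_pos: [0.4204, 0.2638, 0.0954]
orientation: [3.135, -0.019, 3.14]
contact_force: [0.8, 0.6, 2.9]
grip_width: 0.0241
```

Call:
apply_moves(targets="0 0 0 0 -0.38; 0 0 0 0 -0.34; 0 0 0 0 -0.28; 0 0 0 0 -0.2; 0 0 0 0 -0.1; 0 0 0 0 0.05; 0 0 0 0 0.2; 0 0 0 0 0.2")

```text
time: 63.4
eef_pos: [0.4204, 0.2638, 0.0955]
orientation: [3.135, -0.018, 3.14]
contact_force: [-0.7, 0.5, -0.5]
grip_width: 0.0511
```

Call:
apply_moves(targets="0 0 0.05 0 0.2; 0 0 0.15 0 0.2; 0 0 0.28 0 0.2; 0 0 0.42 0 0.2; 0.08 -0.04 0.56 0 0.2; 0.18 -0.1 0.68 0 0.2; 0.26 -0.1 0.74 0 0.2; 0.26 -0.1 0.74 0 0.2")

```text
time: 64.2
eef_pos: [0.4614, 0.2489, 0.2081]
orientation: [3.134, -0.015, 3.139]
contact_force: [0.8, 0.3, -0.2]
grip_width: 0.0509
```

```bash
python3 - <<'E'
from m import *
o=st()
o,w=wcam('w34.png');lw=cv2.cvtColor(w['image'],cv2.COLOR_BGR2LAB)
print('w lid',ringfit(w,lw[...,1],.0885,(.4195,.263),.047,edge=1,tol=.006))
print('big',ringfit(w,lw[...,0],.104,(.418,.263),.110,tol=.008))
o,s=snap('scene','s34.png'); ls=cv2.cvtColor(s['image'],cv2.COLOR_BGR2LAB)
print('scene lid',ringfit(s,ls[...,1],.0885,(.4195,.264),.047,edge=1,tol=.006))
cv2.imwrite('pics/s34z.png',cv2.resize(s['image'][200:340,310:460],None,fx=4,fy=4,interpolation=cv2.INTER_CUBIC))
cv2.imwrite('pics/w34z.png',cv2.resize(w['image'][60:270,170:440],None,fx=2.9,fy=2.9,interpolation=cv2.INTER_CUBIC))
E
```

```text
t 64.2 pos [0.4614 0.2489 0.2081] ori [ 3.134  -0.0151  3.1391] F [ 0.78  0.31 -0.23] M [ 0.002 -0.017  0.004] w 0.0509 j [ 0.35  0.31 -0.19  1.08  0.01  0.35]
w lid (array([0.4193, 0.2629]), np.float64(0.0471), np.float64(0.0002), 158)
big (array([0.418 , 0.2618]), np.float64(0.1086), np.float64(0.0003), 147)
scene lid (array([0.4192, 0.265 ]), np.float64(0.0474), np.float64(0.0009), 166)
```

View pics/s34z.png

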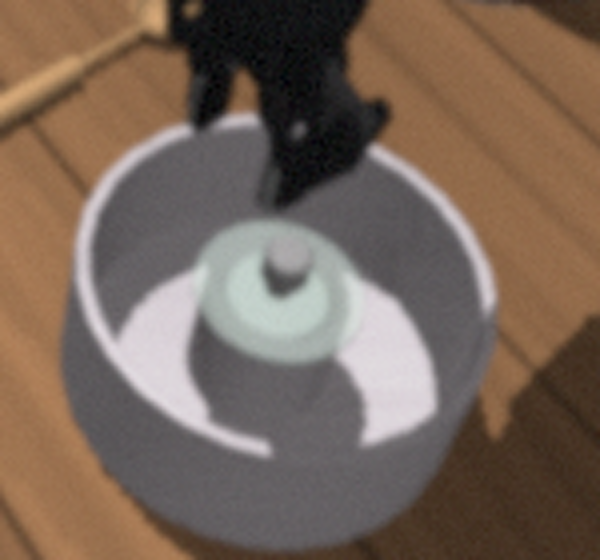

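View pics/w34z.png

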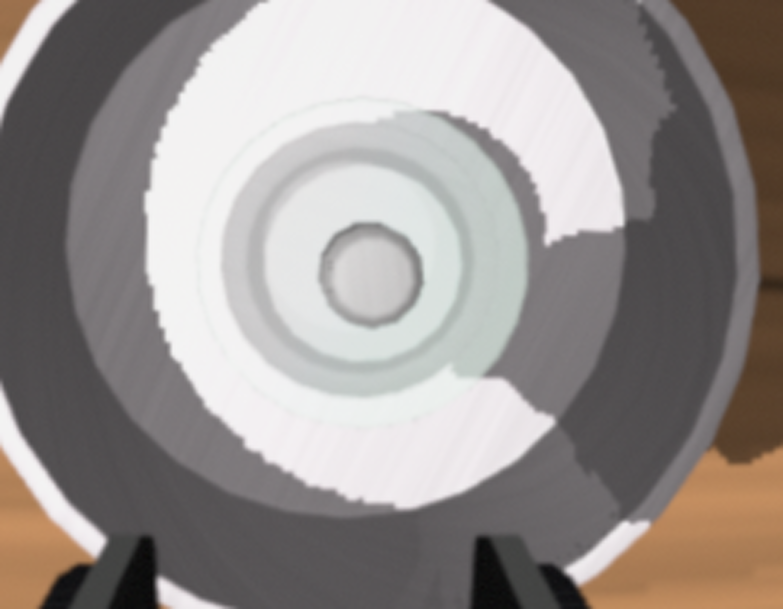

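Call:
apply_moves(targets="-0.05 -0.1 0.1 0 0.2; -0.1 -0.2 0.2 0 0.2; -0.15 -0.35 0.3 0 0.2; -0.2 -0.5 0.4 0 0.2; -0.25 -0.65 0.4 0 0.2; -0.3 -0.8 0.4 0 0.2; -0.3 -0.9 0.4 0 0.2; -0.3 -0.9 0.4 0 0.2")

```text
time: 65.1
eef_pos: [0.4127, 0.1128, 0.2658]
orientation: [3.136, -0.02, 3.138]
contact_force: [0.1, -0.1, 0.1]
grip_width: 0.0513
```

```bash
python3 - <<'E'
from m import *
st()
o,s=snap('scene','s35.png'); o,t=snap('top','t35.png')
lt=cv2.cvtColor(t['image'],cv2.COLOR_BGR2LAB);ls=cv2.cvtColor(s['image'],cv2.COLOR_BGR2LAB)
for nm,c,l in (('top',t,lt),('scene',s,ls)):
    print(nm,'big',ringfit(c,l[...,0],.104,(.418,.263),.110,tol=.008),'mid',ringfit(c,l[...,0],.122,(.6385,-.15),.073,tol=.008),'lid',ringfit(c,l[...,1],.0885,(.4195,.264),.047,edge=1,tol=.006))
c0=dict(np.load('top0.npz'))
for nm,k in (('before',c0),('after',t)):
    h=cv2.cvtColor(k['image'],cv2.COLOR_BGR2HSV); m=cv2.inRange(h,(0,170,60),(9,255,255))|cv2.inRange(h,(172,170,60),(180,255,255)); m[:130]=0;m[210:]=0;m[:,:350]=0;m[:,450:]=0
    M=cv2.moments(m,True); print(nm,'colander px',M['m10']/M['m00'],M['m01']/M['m00'])
    l=cv2.cvtColor(k['image'],cv2.COLOR_BGR2LAB); print('bowl',ringfit(k,l[...,1],.062,(.66,.391),.070,edge=1,tol=.008))
d=cv2.absdiff(c0['image'],t['image']).max(2); print('spoon region diff',d[225:305,255:290].max())
cv2.imwrite('pics/t35z.png',t['image'])
E
```

```text
t 65.1 pos [0.4127 0.1128 0.2658] ori [ 3.1356 -0.0203  3.1385] F [ 0.07 -0.14  0.09] M [ 0.    -0.03  -0.028] w 0.0513 j [ 0.09  0.1  -0.3   1.19  0.01  0.09]
top big (array([0.4181, 0.2634]), np.float64(0.11), np.float64(0.0006), 111) mid (array([ 0.6395, -0.1517]), np.float64(0.0727), np.float64(0.0004), 105) lid (array([0.418 , 0.2642]), np.float64(0.0462), np.float64(0.0036), 150)
scene big (array([0.4191, 0.2653]), np.float64(0.1094), np.float64(0.0004), 108) mid (array([ 0.6394, -0.1489]), np.float64(0.0724), np.float64(0.0004), 119) lid (array([0.4192, 0.2654]), np.float64(0.0476), np.float64(0.0009), 168)
before colander px 403.3295331161781 165.68186753528772
bowl (array([0.6642, 0.3934]), np.float64(0.0723), np.float64(0.0006), 170)
after colander px 403.7106051527861 165.7040143798682
bowl (array([0.6643, 0.3934]), np.float64(0.0724), np.float64(0.0004), 137)
spoon region diff 62
```

View pics/t35.png

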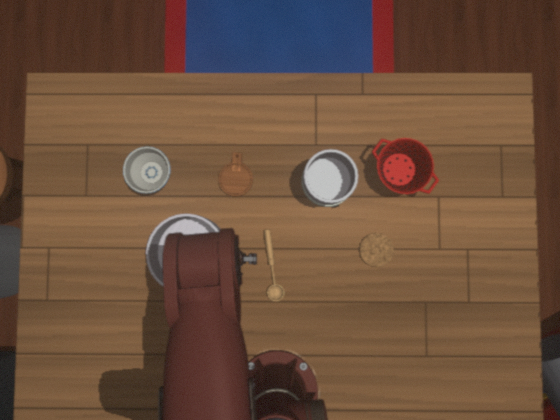

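View pics/s35.png

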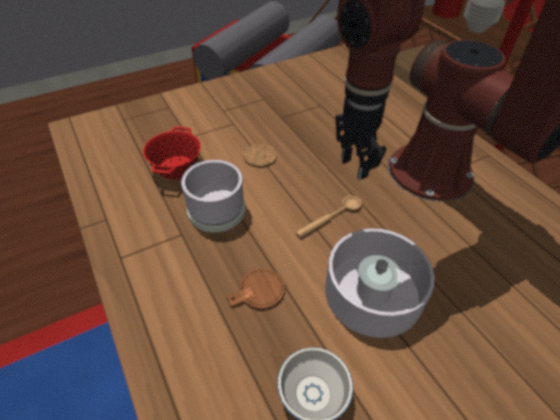

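```bash
python3 -c "
from cell import arm
print(arm.hand_in())"
```

```text
the job is handed in; nothing more can be done
None
```

The job is done in the order you asked, and I handed it in at about 65 s of the 128 s limit. The middle pot stands on the hotplate, the small pot is back in the big pot, and the lid is on it, knob up.

**Last checks:**
- **Middle pot:** centred on the hotplate to about 1 to 1.5 mm, by the scene and top cameras.
- **Small pot:** 0.5 to 1 mm from the big pot's centre by the wrist and scene cameras. The top camera said 2.5 mm.
- **Lid:** about 1 mm from the small pot's centre. It touched down at 95.4 mm tool height against 95.2 mm expected, which fits a level lid, and the pictures show it level.
- **Side places:** on the spoon rest and the cork pad, the lid and small pot stood within about 1.3 mm of the centres.
- **Left alone:** the big pot, colander and bowl measured within about 1 mm of where they were. I checked the spoon by eye only; its image patch also changed, which I put down to shadow.

**What went less well:**
- **Middle pot in the grip:** it turned by about 8 mm before I set it down on the hotplate. Three views showed it, and I corrected for it.
- **Camera disagreement:** the wrist camera read about 2 mm low in y compared with the other two. They differed most on the cork pad, by about 6 mm, and I used an in-between value.
- **Tool tilt:** it drifted to about 1°. It hardly changed between each grasp and its release.
- **Highest set-down force:** about 14 N, when pressing the lid home.
- **Final top view of the lid:** the arm was in the way, so that fit was poor and I relied on the wrist and scene cameras.

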